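# Unlatch and open the saw's control-box panel

## Robot

A 6-joint arm with a two-finger parallel gripper is mounted at the origin on the work surface. World frame = base frame: x ahead of the robot, y to its left, z up, the work surface at z = 0. Lengths are in m, angles in rad, forces in N, time in s.
With the tool pointing down it reaches from about 0.275 to 0.725 m from the base axis. Payload 5.6 kg.
Tool frame: the origin (TCP) lies at the very end of the fingers, on their centre line; the grasp point (between the pads) lies 19 mm behind it; x points along the fingers, z is the direction in which the jaws open and shut, and the axes are right-handed (so a half turn about x gives the same grasp; the last joint's range is limited). The gripper opens to 85 mm and grips with 20 to 120 N. Pads are 22 mm wide; open, the fingers measure 114 mm over their backs; the gripper's body (76 mm by 85 mm) begins 54 mm behind the grasp point. The pads swing forward as they close: fully open they stand 13 mm farther back than shut.
Start: joints at [-0.856, 0.255, 0.108, 0, -1.424, -0.285], TCP at [0.229, -0.5, 0.231] pointing down, gripper open.
Joint ranges: [-2.95, 2.95], [-1.21, 1.97], [-1.09, 1.5], [-2.87, 1.71], [-2.94, -0.07], [-3.05, 3.05]. Speed limits (rad/s): [2.57, 2.57, 3.14, 3.14, 3.14, 3.14].

## Interface

Orientations are given as a unit quaternion [w, x, y, z].
In Python, from bench import manip gives the robot as it stands. The module is installed in compiled form; this text tells all that it offers.
- The arm moves only by the tool arm_command, never from a script. Its argument "deltas" is a list of rows, each a list of 3 entries, a list of its own where there are three numbers: the shift along the tool's x, y, z in cm, then the turn, a rotation vector about the tool's x, y, z in degrees, then the opening in per cent of the stroke, from 0 (shut) to 100 (fully open). A call has 1 to 12 rows; each row shifts and turns the commanded pose from where the row before left it, along the tool's axes as they then stand; what a row does not reach is not made up. A row lasts 1/10 s, in which the tool goes at most 50 mm and 8.59 degrees, less where a joint would pass 70% of its speed; a pose out of reach is approached as far as the arm can. A call with a gripper value outside its range is refused whole. The fingers move at their own pace and stop on an object; "grip_force" is the grip in N (left out, the last holds). Time passes only in rows, so rows that do not move let the fingers close. It gives the time, the measured TCP pose, the force and the opening at its end, in the units of the state.
- manip.get_obs(): the state, without advancing time (a new reading comes with each control period).
- manip.grab_frame(name): name is "scene" or "top" or "wrist"; returns a dict with "frame" (400x640x3 uint8, red, green, blue), "mtx" (3x3 intrinsics, pixels), "R" (3x3) and "t" (3): a world point X has camera coordinates R X + t; the wrist camera has in their place "mount" (4x4, takes a point from camera to tool coordinates, whose origin is the TCP and whose axes are the tool frame's). Camera axes: x right, y down, z forward; pixel columns grow to the right and rows downward; lengths in m; the calibration is good to about 2 mm. A picture is of the moment at which its call begins: read the wrist's pose just before it. There is no depth.
- manip.sign_off(): hands the job in, once; it reports no verdict.
Trained networks look in a picture, given as the dict that the camera call returned (one of the last four; its "shot" number tells which), for a name from the list of things; names that differ only in an ending like _2 or _b are one class to them, and where a whole thing is asked for, a point or a joint stands for the part that bears it (a point fixed in the world has none). Each returns a list of dicts, best first, with "score" (0 to 1); they miss things now and then, are a little off and sometimes report something else, mostly with a low value. They report only what shows in the picture. A call takes as long as a camera call. They do not tell look-alikes from the thing itself.
- manip.find_in(picture, thing): "rect" ([left, top, right, bottom] in pixels, round what is visible of it).
- manip.trace(picture, thing): "region" (400x640 bool, what is visible of it) and "rect" ([left, top, right, bottom] in pixels, round what is visible of it).
- manip.place_of(picture, thing): "location" ([column, row] in pixels: a listed point, or the origin of a listed thing).
The state is a dict: "time": time; "joint_pos": joint angles; "qvel": joint speeds; "tau": joint torques, N m; "tcp_pos": TCP position; "tcp_rot": TCP orientation; "wrist_force": force on the tool from outside, world axes, zero at the start; "moment": the same for the moment, N m; "grip_width": finger opening in m.
Only numpy, scipy, OpenCV 4.12 (cv2) and the standard library are available. Lean on these libraries where they do the work, as an engineer would, in place of code of your own. Each camera call takes 0.05 s, during which the arm holds its last target.

## Task

Take the red-handled key from its orange holder and use it to undo the latch on the top panel of the green control box: press the latch down with the key and turn it a full quarter turn clockwise (seen from above). Put the key fully back in its holder, let go of it, and only then swing the panel up by its black handle until it stands upright by itself. Force neither the key nor the latched panel, and leave the oil bottle, the screwdriver and the aluminium bar end where they are.

Things in the scene. Friction and masses are not known exactly. Their poses are not given: they have to be found in the camera images.
- key_grip (a point): Centre of the red bow (flat grip) of the loose key, standing in the holder: bow 30 mm wide (x) by 10 mm thick (y, pinch it that way) by 34 mm tall; key z is up. Below the bow: shank of 14 mm diameter, collar 30 mm across and 6 mm high (underside 37 mm below this point, rests on the holder's top), flat blade 20 mm (x) by 6 mm (y) by 18 mm long. 72 mm tall, 90 g; x and -x are alike
- key_tip (a point): Centre of the lower end of the key's blade, 55 mm below key_grip; same axes as key_grip
- holder_mouth (a point): Centre of the mouth of the slot in the orange key holder (64 x 64 x 30 mm, fixed). z up; x is the long way of the slot, which is 26 x 12 mm and 26 mm deep; this point is on the top face, 30 mm above the table
- latch_mouth (a point): Centre of the mouth of the key slot in the brass latch barrel (40 x 30 mm block standing 20 mm above the panel's face, on a black round base, red mark at its -x end). z points out of the panel (up while closed); x is the long way of the slot and turns with the latch. Slot 23.5 x 9.5 mm, 13 mm deep, flat floor, no lead-in
- latch_floor (a point): Centre of the slot's floor, 13 mm under latch_mouth; same axes. The barrel is sprung: the key pushed on this floor sinks it up to 6 mm (about 5 N to start, 10 N at the bottom stop). Unless held at least 4 mm down it cannot turn past about 0.17 rad; past about 1.1 rad it springs up again by itself
- latch (a joint): Angle of the latch (rad): 0 to 0.1 at the start, locked; grows as the latch is turned clockwise seen from above; hard stop at 1.75; the cam under the panel clears the frame beyond about 1.15. Needs only about 0.05 to 0.15 N m; stays where it is left; forcing it (over 120 N between key and latch, as when twisted undepressed) counts as damage
- panel (a joint): Opening angle of the panel (rad): 0 closed and flat, 1.57 upright, stop at 1.75. Stiff hinge: needs 5 to 9 N at the handle and stays where it is left. Held shut by the cam while the latch is locked
- panel_handle (a point): Middle of the black bar handle on the panel (round bar 10 mm thick, 80 mm long along this frame's y, its axis 35 mm above the panel's face); turns with the panel: x points to the hinge along the panel, z out of the panel's face. 150 mm from the hinge along the panel
- panel_hinge (a point): Middle of the panel's hinge line (along this frame's y), at its far edge, mid-thickness, 103 mm above the table. Panel 170 mm (from the hinge) x 220 x 6 mm, on a green box of 230 x 270 x 100 mm. In this frame, which turns with the panel, the handle's bar is at x -150, y -55, z +38 mm and the latch's axis at x -143, y +55 mm
- oiler_base (a point): Bystander: yellow oil bottle with a red cap, 54 mm diameter, 130 mm tall; centre of its underside. Not to be moved
- driver_mid (a point): Bystander: screwdriver lying on the table behind the box on the left. Not to be moved
- bar_end_center (a point): Bystander: aluminium round bar end, 44 mm diameter, 45 mm tall, standing on the table; its centre. Not to be moved
There are look-alikes about, which are no part of the job. Several things look just like the part that bears holder_mouth: the one meant starts farthest to the robot's right.

How it is judged:
By the outcome, as a careful person would: the job done as asked, in the order asked, and still so for the second after the job is handed in, with the robot touching nothing.
It also fails if it takes over 69 s, if anything falls off the work surface, if the arm or the gripper's body presses on something with over 40 N, if the wrist force passes 120 N, or if a joint passes its speed limit or range.

## Working session

There is one attempt and no reset: what is moved stays moved. The work goes in short steps, Python scripts to look and compute and a tool call to move; the robot and the scene stay as the last step left them, time stands still between calls to the robot, and variables do not carry over. Pictures are saved under pics/ and viewed, and the job is handed in when it is done.

Besides the shell and the picture viewer there is one more tool, called by a JSON object that holds its "method" and its "body", one argument or row to a line. arm_command: Moves the arm, as the interface text tells. Its arguments: {"type":"object","properties":{"deltas":{"type":"array","items":{"type":"array"}},"grip_force":{"type":"number"}},"required":["deltas"]}

```bash
mkdir -p pics; ls; python3 - <<'E'
from bench import manip
import cv2, numpy as np, pickle
o=manip.get_obs()
for k,v in o.items(): print(k,np.round(v,4))
P={}
for n in ["scene","top"]:
    p=manip.grab_frame(n); P[n]=p
    cv2.imwrite(f"pics/{n}0.png",p["frame"][:,:,::-1])
    print(n,p["mtx"].tolist(),np.round(p["R"],4).tolist(),np.round(p["t"],4).tolist())
    for th in ["key_grip","key_tip","holder_mouth","latch_mouth","panel_handle","panel_hinge","oiler_base","driver_mid","bar_end_center"]:
        print(n,th,[(np.round(d["location"],1).tolist(),round(d["score"],2)) for d in manip.place_of(p,th)][:5])
pickle.dump(P,open("p0.pkl","wb"))
E
```

```text
pics
time 0.0
joint_pos [-8.5640e-01  2.5570e-01  1.0700e-01 -5.0000e-04 -1.4239e+00 -2.8460e-01]
qvel [-0.0002 -0.0011  0.0003  0.0002  0.0023  0.0006]
tau [-2.00000e-04 -3.86630e+01  2.37937e+01  5.36510e+00 -6.00000e-03
 -1.00000e-04]
tcp_pos [ 0.229  -0.4995  0.2304]
tcp_rot [ 0.3822 -0.5945  0.3815  0.5957]
wrist_force [-0.2188  0.4303 -0.0587]
moment [ 0.039   0.0422 -0.0065]
grip_width 0.0851
scene [[370.54521138656116, 0.0, 317.7943080266776], [0.0, 370.54521138656116, 203.61383103510724], [0.0, 0.0, 1.0]] [[-0.8541, 0.52, 0.0144], [0.3924, 0.6623, -0.6383], [-0.3414, -0.5395, -0.7697]] [0.3606, -0.1249, 1.2395]
scene key_grip [([405.7, 280.5], 0.57)]
scene key_tip [([397.0, 290.8], 0.59)]
scene holder_mouth [([398.4, 288.9], 0.93), ([467.6, 284.0], 0.7), ([202.8, 191.7], 0.43)]
scene latch_mouth [([312.8, 211.5], 0.75)]
scene panel_handle [([292.9, 181.4], 0.73)]
scene panel_hinge [([253.9, 232.3], 0.62), ([201.1, 190.8], 0.44)]
scene oiler_base [([271.1, 153.8], 0.61), ([202.2, 186.5], 0.22)]
scene driver_mid [([297.7, 359.0], 0.87)]
scene bar_end_center [([204.3, 189.5], 0.84)]
top [[497.8185257382602, 0.0, 319.17187741066056], [0.0, 497.8185257382602, 201.44989867264093], [0.0, 0.0, 1.0]] [[-0.0329, -0.9995, 0.0002], [-0.9754, 0.0321, -0.218], [0.2179, -0.0074, -0.9759]] [0.0341, 0.4528, 1.3565]
top key_grip [([214.3, 230.7], 0.58)]
top key_tip [([217.3, 230.3], 0.55), ([318.2, 139.8], 0.26)]
top holder_mouth [([188.8, 296.3], 0.66), ([215.2, 231.5], 0.61)]
top latch_mouth [([300.1, 186.3], 0.46)]
top panel_handle [([344.0, 182.1], 0.87)]
top panel_hinge [([315.4, 139.7], 0.76)]
top oiler_base [([432.0, 215.1], 0.98)]
top driver_mid [([214.0, 137.5], 0.72)]
top bar_end_center [([413.0, 125.1], 0.78)]
```

View pics/scene0.png

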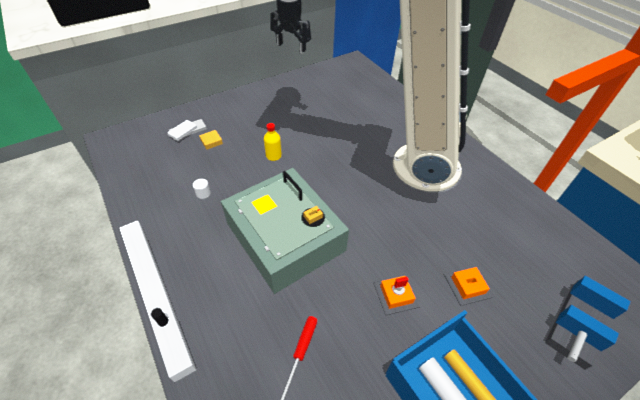

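View pics/top0.png

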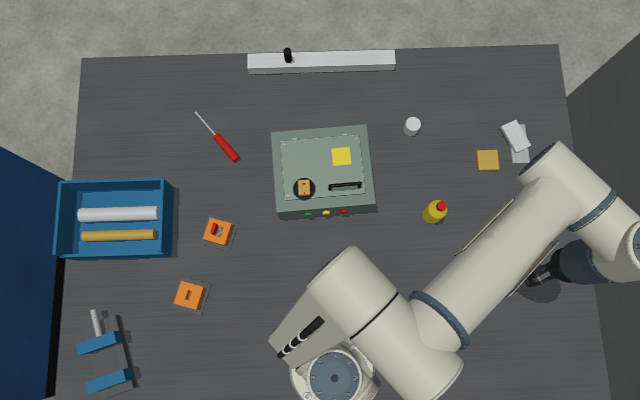

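The scene picture shows two orange holders: one with the red key at (398,290) and an empty one at (470,284). In the top picture they are at (218,231) and (190,295). Box latch is at (312,215) scene and (304,188) top, and the handle is at (292,184) scene and (345,186) top. Image right in the top view is the robot's right, so the holder with the key at (218,231) looks like the right one. I'll check that numerically and in a crop.

```bash
cat > h.py <<'E'
import numpy as np, cv2
from scipy.spatial.transform import Rotation as Ro
def ray(p,uv):
    d=np.linalg.inv(p["mtx"])@np.array([uv[0],uv[1],1.]); R=np.array(p["R"]);t=np.array(p["t"])
    return -R.T@t, R.T@d
def atz(p,uv,z):
    c,d=ray(p,uv); return c+d*(z-c[2])/d[2]
def proj(p,X):
    x=np.array(p["R"])@np.array(X)+np.array(p["t"]); q=p["mtx"]@x; return q[:2]/q[2]
def rot(q): return Ro.from_quat([q[1],q[2],q[3],q[0]])
def wristcam(p,o):
    M=np.array(p["mount"]); A=np.eye(4); A[:3,:3]=rot(o["tcp_rot"]).as_matrix(); A[:3,3]=o["tcp_pos"]
    W=np.linalg.inv(A@M); p["R"]=W[:3,:3]; p["t"]=W[:3,3]; return p
def move(o,pos,Rm,op=None):
    "tool frame shift (cm) and rotvec (deg) to go to pos, Rm"
    R0=rot(o["tcp_rot"]); s=R0.inv().apply(np.array(pos)-o["tcp_pos"])*100
    rv=(R0.inv()*Ro.from_matrix(Rm)).as_rotvec(degrees=True)
    return np.round(s,2),np.round(rv,2)
def down(yaw):
    "tool x down, jaw dir z at world yaw"
    z=np.array([np.cos(yaw),np.sin(yaw),0]);x=np.array([0,0,-1.]);return np.c_[x,np.cross(z,x),z]
E
python3 - <<'E'
from h import *
import pickle
P=pickle.load(open("p0.pkl","rb")); s,t=P["scene"],P["top"]
for n,a,b,z in [("key_grip",[405.7,280.5],[214.3,230.7],.067),("hold",[398.4,288.9],[215.2,231.5],.03),("hold2",[467.6,284],[188.8,296.3],.03),("latch",[312.8,211.5],[300.1,186.3],.126),("handle",[292.9,181.4],[344,182.1],.141),("hinge",[253.9,232.3],[315.4,139.7],.103),("oil",[271.1,153.8],[432,215.1],0),("drv",[297.7,359],[214,137.5],.01),("bar",[204.3,189.5],[413,125.1],.022)]:
    print(n,np.round(atz(s,a,z),3),np.round(atz(t,b,z),3))
o1=cv2.resize(t["frame"][200:330,150:270],None,fx=4,fy=4,interpolation=cv2.INTER_CUBIC)
o2=cv2.resize(t["frame"][110:230,260:390],None,fx=4,fy=4,interpolation=cv2.INTER_CUBIC)
cv2.imwrite("pics/crop1.png",o1[:,:,::-1]);cv2.imwrite("pics/crop2.png",o2[:,:,::-1])
E
```

```text
key_grip [0.367 0.315 0.067] [0.377 0.311 0.067]
hold [0.379 0.312 0.03 ] [0.381 0.316 0.03 ]
hold2 [0.221 0.391 0.03 ] [0.203 0.386 0.03 ]
latch [0.475 0.059 0.126] [0.48  0.07  0.126]
handle [ 0.474 -0.047  0.141] [ 0.484 -0.048  0.141]
hinge [0.627 0.025 0.103] [0.619 0.024 0.103]
oil [ 0.417 -0.316  0.   ] [ 0.413 -0.308  0.   ]
drv [0.672 0.324 0.01 ] [0.669 0.327 0.01 ]
bar [ 0.673 -0.254  0.022] [ 0.684 -0.269  0.022]
```

View pics/crop1.png

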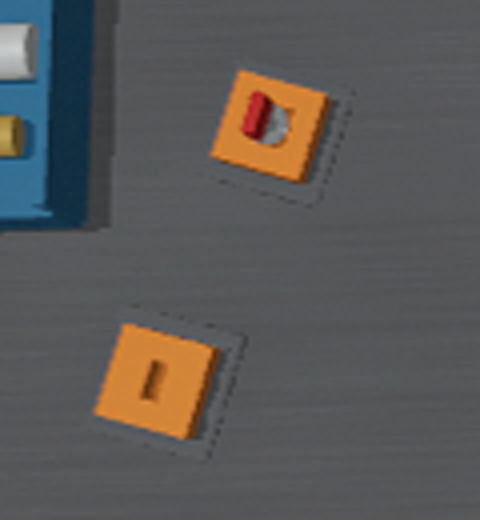

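View pics/crop2.png

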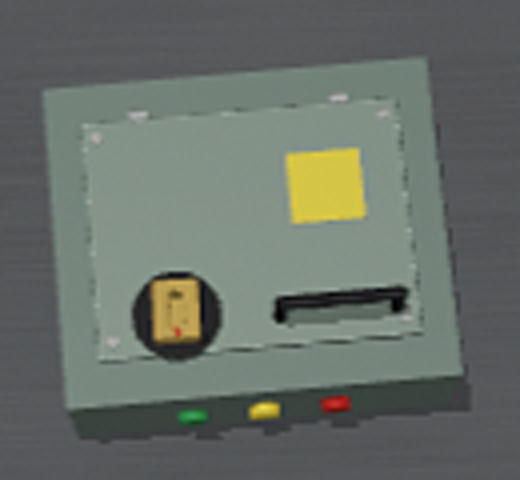

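The key at y≈0.313 is farther right than the empty holder at y≈0.388. The crop confirms that the holder carries the red key, so I choose it. Next I compute a move to view it from above with the wrist camera.

```bash
python3 - <<'E'
from h import *
from bench import manip
o=manip.get_obs()
print(np.round(rot(o["tcp_rot"]).as_matrix(),3))
z=rot(o["tcp_rot"]).as_matrix()[:,2]; print("jaw yaw",np.degrees(np.arctan2(z[1],z[0])))
for y in (74.5,-105.5):
  for p in ([.42,-.08,.27],[.375,.313,.27]):
    print(y,p,move(o,p,down(np.radians(y))))
E
```

```text
[[ 0.    -0.909 -0.417]
 [-0.    -0.417  0.909]
 [-1.    -0.    -0.   ]]
jaw yaw 114.62650195207276
74.5 [0.42, -0.08, 0.27] (array([ -3.87, -34.84,  30.23]), array([40.13, -0.  ,  0.  ]))
74.5 [0.375, 0.313, 0.27] (array([ -3.87, -47.13,  67.83]), array([40.13, -0.  ,  0.  ]))
-105.5 [0.42, -0.08, 0.27] (array([ -3.87, -34.84,  30.23]), array([-139.87,   -0.  ,   -0.  ]))
-105.5 [0.375, 0.313, 0.27] (array([ -3.87, -47.13,  67.83]), array([-139.87,   -0.  ,   -0.  ]))
```

{"method": "arm_command", "body": {
  "deltas": [
    [[-0.35, -2.9, 2.5], [0, 0, 0], 100],
    [[-0.35, -2.9, 2.5], [0, 0, 0], 100],
    [[-0.35, -2.9, 2.5], [0, 0, 0], 100],
    [[-0.35, -2.9, 2.5], [0, 0, 0], 100],
    [[-0.35, -2.9, 2.5], [0, 0, 0], 100],
    [[-0.35, -2.9, 2.5], [0, 0, 0], 100],
    [[-0.35, -2.9, 2.5], [0, 0, 0], 100],
    [[-0.35, -2.9, 2.5], [0, 0, 0], 100],
    [[-0.35, -2.9, 2.5], [0, 0, 0], 100],
    [[-0.35, -2.9, 2.5], [0, 0, 0], 100],
    [[-0.35, -2.9, 2.5], [0, 0, 0], 100],
    [[-0.35, -2.9, 2.5], [0, 0, 0], 100]
  ]
}}

```text
time: 2.2
tcp_pos: [0.4209, -0.0807, 0.2738]
tcp_rot: [-0.382, 0.595, -0.382, -0.595]
wrist_force: [0.9, -0.0, 0.3]
grip_width: 0.085
```

{"method": "arm_command", "body": {
  "deltas": [
    [[0, -1.4, 4.2], [0, 0, 0], 100],
    [[0, -1.4, 4.2], [0, 0, 0], 100],
    [[0, -1.4, 4.2], [0, 0, 0], 100],
    [[0, -1.4, 4.2], [0, 0, 0], 100],
    [[0, -1.4, 4.2], [0, 0, 0], 100],
    [[0, -1.4, 4.2], [0, 0, 0], 100],
    [[0, -1.4, 4.2], [0, 0, 0], 100],
    [[0, -1.4, 4.2], [0, 0, 0], 100],
    [[0, -1.4, 4.2], [0, 0, 0], 100]
  ]
}}

```text
time: 3.1
tcp_pos: [0.377, 0.3157, 0.2736]
tcp_rot: [-0.382, 0.595, -0.382, -0.595]
wrist_force: [0.7, 0.7, 0.3]
grip_width: 0.0854
```

{"method": "arm_command", "body": {
  "deltas": [
    [[0, 0, 0], [-8.5, 0, 0], 100],
    [[0, 0, 0], [-8.5, 0, 0], 100],
    [[0, 0, 0], [-8.5, 0, 0], 100],
    [[0, 0, 0], [-8.5, 0, 0], 100],
    [[0, 0, 0], [-8.5, 0, 0], 100],
    [[0, 0, 0], [-8.5, 0, 0], 100],
    [[0, 0, 0], [-8.5, 0, 0], 100],
    [[0, 0, 0], [-8.5, 0, 0], 100]
  ]
}}

```text
time: 3.9
tcp_pos: [0.3776, 0.3139, 0.2734]
tcp_rot: [0.018, 0.707, 0.018, -0.707]
wrist_force: [-0.1, -0.2, 0.3]
grip_width: 0.0854
```

{"method": "arm_command", "body": {
  "deltas": [
    [[0, 0, 0], [-8.5, 0, 0], 100],
    [[0, 0, 0], [-8.5, 0, 0], 100],
    [[0, 0, 0], [-8.5, 0, 0], 100],
    [[0, 0, 0], [-8.5, 0, 0], 100],
    [[0, 0, 0], [-8.5, 0, 0], 100],
    [[0, 0, 0], [-8.5, 0, 0], 100],
    [[0, 0, 0], [-8.5, 0, 0], 100],
    [[0, 0, 0], [-8.5, 0, 0], 100],
    [[0, 0, 0], [0, 0, 0], 100]
  ]
}}

```text
time: 4.8
tcp_pos: [0.3776, 0.3138, 0.2733]
tcp_rot: [0.409, 0.577, 0.409, -0.577]
wrist_force: [-0.3, -0.3, 0.9]
grip_width: 0.0857
```

```bash
cat > look.py <<'E'
import sys,pickle
from h import *
from bench import manip
tag=sys.argv[1]; things=sys.argv[2].split(",")
o=manip.get_obs(); p=wristcam(manip.grab_frame("wrist"),o)
pickle.dump((o,p),open(tag+".pkl","wb"))
cv2.imwrite(f"pics/{tag}.png",p["frame"][:,:,::-1])
print(np.round(o["tcp_pos"],4),np.round(o["joint_pos"],3),o["time"],np.round(o["wrist_force"],2))
z=rot(o["tcp_rot"]).as_matrix()[:,2]; print("jaw yaw",np.degrees(np.arctan2(z[1],z[0])), "cam",-p["R"].T@p["t"])
Z=dict(key_grip=.067,key_tip=.012,holder_mouth=.03,latch_mouth=.126,panel_handle=.141,panel_hinge=.103)
for th in things:
    for d in manip.place_of(p,th)[:3]: print(th,np.round(d["location"],1),round(d["score"],2),np.round(atz(p,d["location"],Z[th]),4))
E
python3 look.py w1 key_grip,key_tip,holder_mouth
```

```text
[0.3776 0.3138 0.2733] [ 1.013  0.128  0.055 -0.    -1.498  0.221] 4.8 [-0.27 -0.27  0.91]
jaw yaw -109.30051807097057 cam [0.44030238 0.29214858 0.4153037 ]
key_grip [321.7 172.1] 0.85 [0.3778 0.3156 0.067 ]
key_tip [325.  163.8] 0.74 [0.3766 0.3118 0.012 ]
holder_mouth [310.1 301.3] 0.95 [0.207  0.3928 0.03  ]
```

View pics/w1.png

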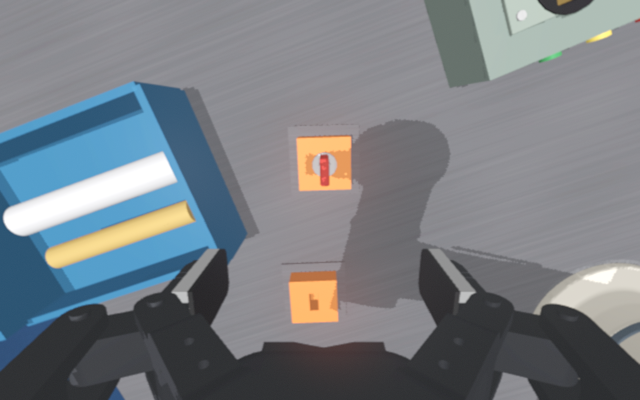

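The wrist view shows the key (red bow at (324,170)) in the near holder, and the empty look-alike at (312,298). I fit holder and bow orientation by colour.

```bash
cat > fit.py <<'E'
import sys,pickle
from h import *
def blob(m):
    n,l,s,c=cv2.connectedComponentsWithStats(m.astype(np.uint8)); return n,l,s,c
def rectfit(p,m,z):
    ys,xs=np.nonzero(m); 
    W=np.array([atz(p,(x,y),z)[:2] for x,y in zip(xs,ys)])
    r=cv2.minAreaRect((W*1000).astype(np.float32)); return r,W.mean(0)
def key(p,near,rad=70):
    f=p["frame"].astype(int); hsv=cv2.cvtColor(p["frame"],cv2.COLOR_RGB2HSV)
    Y,X=np.mgrid[:400,:640]; w=(abs(X-near[0])<rad)&(abs(Y-near[1])<rad)
    h,s,v=[hsv[:,:,i].astype(int) for i in range(3)]
    org=w&(h>8)&(h<20)&(s>140)&(v>200); red=w&((h<6)|(h>174))&(s>150)&(v>60)
    return org,red
if __name__=="__main__":
    o,p=pickle.load(open(sys.argv[1]+".pkl","rb")); 
    org,red=key(p,(float(sys.argv[2]),float(sys.argv[3])),float(sys.argv[4]))
    org=cv2.morphologyEx((org|red).astype(np.uint8),cv2.MORPH_CLOSE,np.ones((15,15)))
    print(org.sum(),red.sum())
    print("holder",rectfit(p,org,.03)); print("bow",rectfit(p,red,.084))
    x0,y0=int(float(sys.argv[2])),int(float(sys.argv[3])); r=int(float(sys.argv[4]))
    c=p["frame"][max(0,y0-r):y0+r,max(0,x0-r):x0+r].copy()
    cv2.imwrite("pics/c_"+sys.argv[1]+".png",cv2.resize(c,None,fx=500/(2*r),fy=500/(2*r),interpolation=cv2.INTER_CUBIC)[:,:,::-1])
E
python3 fit.py w1 324 165 45
```

```text
1618 208
holder (((382.2453918457031, 310.95330810546875), (60.472496032714844, 60.618309020996094), 72.42890167236328), array([0.38149162, 0.30405853]))
bow (((381.31134033203125, 311.14276123046875), (7.413160800933838, 30.801862716674805), 70.5621109008789), array([0.38140675, 0.31160209]))
```

View pics/c_w1.png

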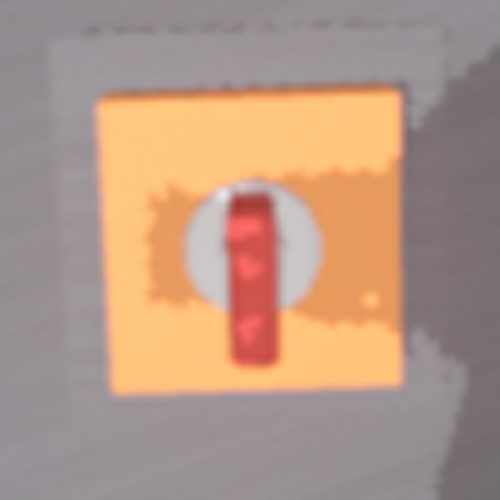

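```bash
cat > mv.py <<'E'
import sys
from h import *
from bench import manip
a=list(map(float,sys.argv[1:5])); o=manip.get_obs()
print(o["time"],np.round(o["tcp_pos"],4),*move(o,a[:3],down(np.radians(a[3]))))
E
python3 mv.py .382 .311 .16 -108
```

```text
5.0 [0.3776 0.3139 0.2733] [11.33  0.51  0.12] [-1.54 -0.    0.  ]
```

{"method": "arm_command", "body": {
  "deltas": [
    [[2.8, 0.1, 0], [-1.5, 0, 0], 100],
    [[2.8, 0.2, 0.1], [0, 0, 0], 100],
    [[2.8, 0.1, 0], [0, 0, 0], 100],
    [[2.9, 0.1, 0], [0, 0, 0], 100],
    [[0, 0, 0], [0, 0, 0], 60],
    [[0, 0, 0], [0, 0, 0], 60]
  ]
}}

```text
time: 5.6
tcp_pos: [0.3824, 0.3114, 0.161]
tcp_rot: [0.416, 0.572, 0.416, -0.572]
wrist_force: [-0.2, 0.1, 0.4]
grip_width: 0.0594
```

```bash
python3 look.py w2 key_grip,key_tip,holder_mouth
```

```text
[0.3824 0.3114 0.161 ] [ 1.003e+00  1.770e-01 -1.730e-01  1.000e-03 -1.220e+00  2.550e-01] 5.6 [-0.2   0.09  0.35]
jaw yaw -107.92099271758585 cam [0.44555235 0.29135323 0.30304341]
key_grip [324.4 205.1] 0.88 [0.3779 0.3121 0.067 ]
key_tip [324.9 201.8] 0.73 [0.365  0.3154 0.012 ]
key_tip [320.2 186.7] 0.55 [0.3803 0.3151 0.012 ]
holder_mouth [323.8 192.7] 0.73 [0.3782 0.3123 0.03  ]
```

View pics/w2.png

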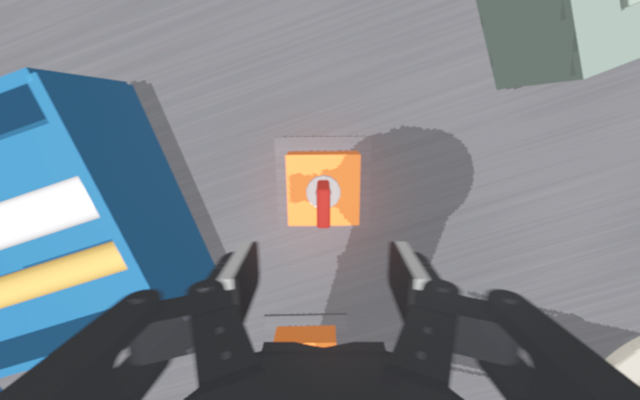

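```bash
python3 fit.py w2 324 192 50; python3 - <<'E'
import pickle; from h import *; from fit import key
o,p=pickle.load(open("w2.pkl","rb"))
# fit holder edges in the top face by lines, z=.03
org,red=key(p,(324,192),50)
m=cv2.morphologyEx((org|red).astype(np.uint8),cv2.MORPH_CLOSE,np.ones((25,25)))
ys,xs=np.nonzero(org); print("org px",xs.min(),xs.max(),ys.min(),ys.max())
ys,xs=np.nonzero(red); print("red px",xs.min(),xs.max(),ys.min(),ys.max())
# model check: project holder square corners & bow top corners for hypothesis
for c in [(.382,.311)]:
  for yaw in (-18,):
    a=np.radians(yaw);ex=np.array([np.cos(a),np.sin(a)]);ey=np.array([-ex[1],ex[0]])
    for n,hx,hy,z in [("holder",.032,.032,.03),("bow",.015,.005,.084)]:
      print(n,[np.round(proj(p,[*(np.array(c)+i*hx*ex+j*hy*ey),z]),1).tolist() for i,j in((1,1),(1,-1),(-1,-1),(-1,1))])
E
```

```text
3599 495
holder (((380.36346435546875, 311.4693908691406), (60.70695114135742, 66.92839050292969), 72.56774139404297), array([0.38020468, 0.30557036]))
bow (((383.85589599609375, 311.250732421875), (7.267767429351807, 33.435062408447266), 72.02306365966797), array([0.38376585, 0.31133479]))
org px 288 359 152 224
red px 318 328 181 226
holder [[286.3, 151.7], [361.6, 151.7], [359.3, 222.8], [288.4, 222.7]]
bow [[317.0, 185.7], [331.3, 185.8], [331.0, 226.0], [317.2, 226.0]]
```

View pics/c_w2.png

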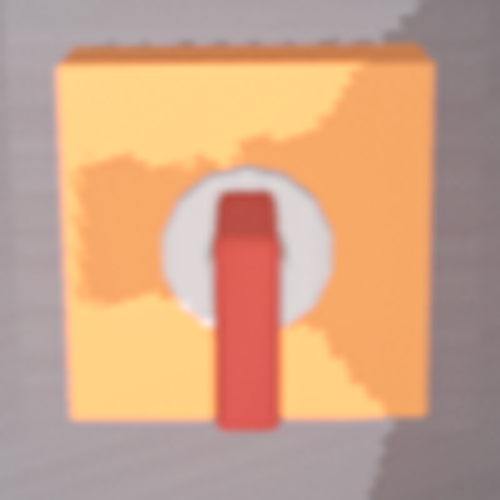

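```bash
python3 mv.py .380 .3117 .048 -108
```

```text
5.8 [0.3827 0.3122 0.162 ] [11.4  -0.25  0.16] [ 0.12 -0.17 -0.07]
```

{"method": "arm_command", "body": {
  "deltas": [
    [[3, -0.1, 0.1], [0, 0, 0], 60],
    [[3, -0.1, 0], [0, 0, 0], 60],
    [[3, 0, 0], [0, 0, 0], 60],
    [[1.5, 0, 0], [0, 0, 0], 60],
    [[0.8, 0, 0], [0, 0, 0], 60],
    [[0, 0, 0], [0, 0, 0], 60]
  ]
}}

```text
time: 6.4
tcp_pos: [0.3798, 0.3111, 0.0472]
tcp_rot: [-0.416, -0.571, -0.416, 0.572]
wrist_force: [-0.0, 0.1, -1.0]
grip_width: 0.051
```

```bash
python3 mv.py .380 .3117 .048 -108;python3 look.py w3 key_grip,holder_mouth
```

```text
6.4 [0.3798 0.3111 0.0472] [-0.08 -0.   -0.06] [0.12 0.03 0.  ]
[0.3798 0.3111 0.0472] [ 1.006  0.281 -0.358  0.    -0.932  0.253] 6.4 [-0.01  0.12 -1.02]
jaw yaw -107.87970492070188 cam [0.44314955 0.29105041 0.18920985]
key_grip [320.3 272.8] 0.81 [0.38   0.3126 0.067 ]
```

View pics/w3.png

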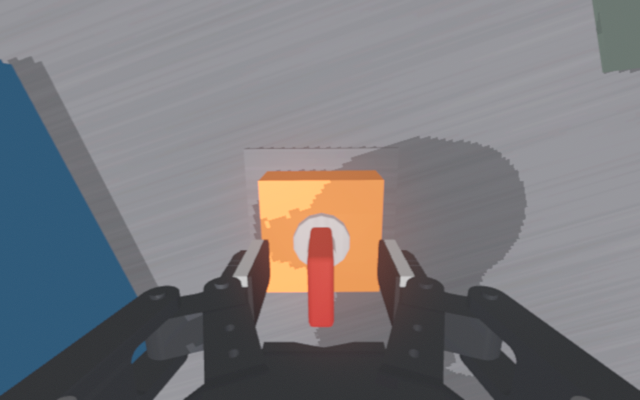

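The bow (320,275) stands centred between the pads, aligned, with the fingertips above the collar. I close the gripper.

{"method": "arm_command", "body": {
  "deltas": [
    [[0, 0, 0], [0, 0, 0], 40],
    [[0, 0, 0], [0, 0, 0], 20],
    [[0, 0, 0], [0, 0, 0], 0],
    [[0, 0, 0], [0, 0, 0], 0],
    [[0, 0, 0], [0, 0, 0], 0],
    [[0, 0, 0], [0, 0, 0], 0]
  ],
  "grip_force": 60
}}

```text
time: 7.15
tcp_pos: [0.3801, 0.3113, 0.0479]
tcp_rot: [0.416, 0.572, 0.416, -0.571]
wrist_force: [-0.9, -0.2, 6.1]
grip_width: 0.0091
```

```bash
python3 look.py w4 key_grip,holder_mouth
```

```text
[0.3801 0.3113 0.0479] [ 1.006  0.28  -0.358  0.    -0.932  0.253] 7.15 [-0.93 -0.19  6.05]
jaw yaw -107.86030190105751 cam [0.4432571  0.29115338 0.18996332]
key_grip [323. 274.] 0.78 [0.379 0.312 0.067]
```

View pics/w4.png

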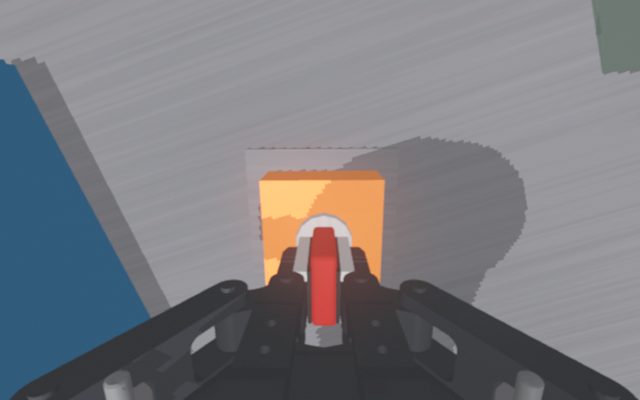

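Gripped (9.1 mm) and centred. I lift straight up and carry it towards the latch.

{"method": "arm_command", "body": {
  "deltas": [
    [[-1, 0, 0], [0, 0, 0], 0],
    [[-3, 0, 0], [0, 0, 0], 0],
    [[-4, 0, 0], [0, 0, 0], 0],
    [[-4, 0, 0], [0, 0, 0], 0],
    [[-4, 0, 0], [0, 0, 0], 0],
    [[-1, 0, 0], [0, 0, 0], 0],
    [[0, 0, 0], [0, 0, 0], 0]
  ]
}}

```text
time: 8.0
tcp_pos: [0.3803, 0.3118, 0.2193]
tcp_rot: [0.416, 0.573, 0.417, -0.57]
wrist_force: [0.0, -0.2, -1.3]
grip_width: 0.0091
```

```bash
python3 look.py w5 key_grip,key_tip,holder_mouth; python3 mv.py .44 .065 .218 -87
```

```text
[0.3803 0.3118 0.2193] [ 1.006  0.141 -0.066  0.    -1.36   0.253] 8.0 [ 0.05 -0.18 -1.27]
jaw yaw -107.87301464508639 cam [0.4432579  0.29116741 0.36136746]
key_grip [322.7 271.4] 0.56 [0.2928 0.3413 0.067 ]
key_tip [321.9 227. ] 0.66 [0.3193 0.334  0.012 ]
holder_mouth [302.7 328. ] 0.82 [0.2092 0.394  0.03  ]
holder_mouth [324.5 174.3] 0.68 [0.3809 0.3111 0.03  ]
8.2 [0.3791 0.3103 0.2155] [-0.2  13.33 21.48] [-20.88   0.17   0.12]
```

View pics/w5.png

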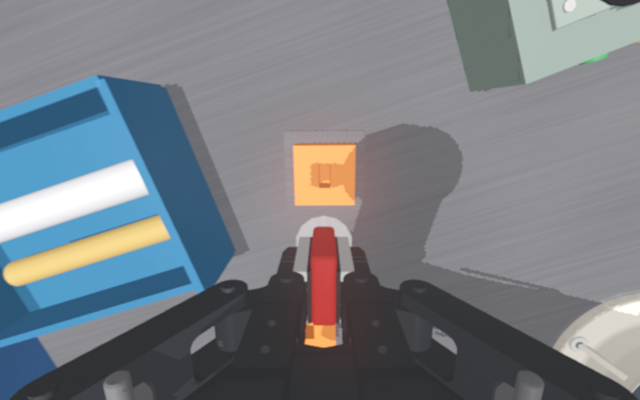

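{"method": "arm_command", "body": {
  "deltas": [
    [[0, 1.3, 2.1], [0, 0, 0], 0],
    [[0, 1.9, 3.1], [0, 0, 0], 0],
    [[0, 1.9, 3.1], [0, 0, 0], 0],
    [[0, 1.9, 3.1], [0, 0, 0], 0],
    [[0, 1.9, 3.1], [0, 0, 0], 0],
    [[0, 1.9, 3.1], [0, 0, 0], 0],
    [[0, 1.3, 2.1], [-7, 0, 0], 0],
    [[0, 0.9, 1.4], [-7, 0, 0], 0],
    [[0, 0, 0.2], [-7, 0, 0], 0],
    [[0, 0, 0], [0, 0, 0], 0]
  ]
}}

```text
time: 9.2
tcp_pos: [0.44, 0.0681, 0.216]
tcp_rot: [0.513, 0.485, 0.514, -0.487]
wrist_force: [0.1, 0.6, -0.2]
grip_width: 0.0092
```

```bash
python3 look.py w6 key_grip,latch_mouth,panel_handle,panel_hinge
```

```text
[0.44   0.0681 0.216 ] [ 0.507  0.054 -0.173 -0.    -1.347  1.118] 9.2 [ 0.14  0.62 -0.17]
jaw yaw -86.89488536480211 cam [0.50682955 0.07265073 0.35777384]
key_grip [321.3 272.6] 0.57 [0.3475 0.0656 0.067 ]
latch_mouth [337.7 155.1] 0.61 [0.4748 0.0601 0.126 ]
panel_handle [497.3 165.5] 0.96 [ 0.4756 -0.0485  0.141 ]
```

View pics/w6.png

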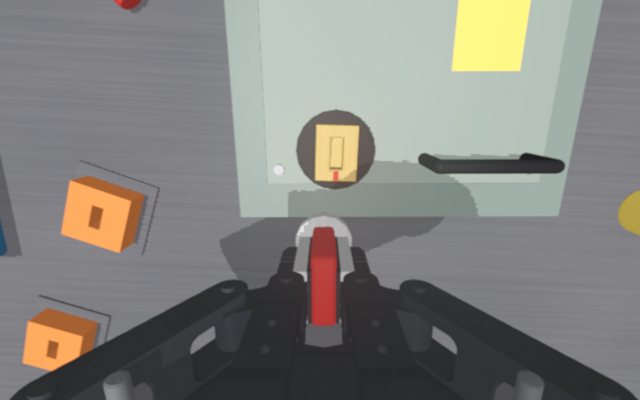

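The latch slot shows at (337,152), the handle at (490,166), and the key is in hand. I zoom in on the latch.

```bash
cat > crop.py <<'E'
import sys,pickle; from h import *
o,p=pickle.load(open(sys.argv[1]+".pkl","rb")); x,y,r=map(int,sys.argv[2:5])
c=cv2.resize(p["frame"][y-r:y+r,x-r:x+r],(560,560),interpolation=cv2.INTER_CUBIC)
cv2.imwrite("pics/c_"+sys.argv[1]+"b.png",c[:,:,::-1]); print("scale",560/(2*r),"origin",x-r,y-r)
E
python3 crop.py w6 337 155 35
```

```text
scale 8.0 origin 302 120
```

View pics/c_w6b.png

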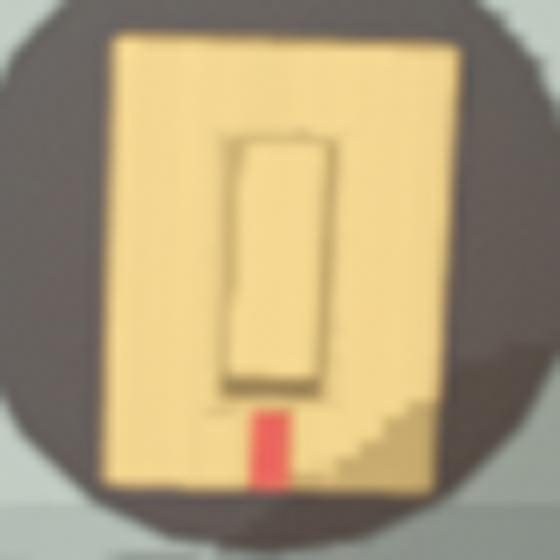

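```bash
cat > quad.py <<'E'
import sys,pickle,json; from h import *
o,p=pickle.load(open(sys.argv[1]+".pkl","rb")); sc,ox,oy=map(float,sys.argv[2:5]); z=float(sys.argv[5])
q=json.loads(sys.argv[6])
W=np.array([atz(p,(a/sc+ox,b/sc+oy),z)[:2] for a,b in q])  # TL TR BR BL, up = +key x
print("centre",np.round(W.mean(0),4))
e=W-W[[3,2,1,0]]; 
for i,j in((3,0),(2,1)): d=W[j]-W[i]; print("x-yaw",np.degrees(np.arctan2(d[1],d[0])),"len",np.linalg.norm(d))
for i,j in((1,0),(2,3)): d=W[j]-W[i]; print("y-yaw-90",np.degrees(np.arctan2(d[1],d[0]))-90,"len",np.linalg.norm(d))
E
python3 quad.py w6 8 302 120 .126 "[[112,36],[461,45],[436,494],[100,485]]"
python3 quad.py w6 8 302 120 .126 "[[228,138],[335,138],[322,395],[218,395]]"
```

```text
centre [0.4758 0.0609]
x-yaw 1.1544976506735187 len 0.04052445524452702
x-yaw 1.570380535796143 len 0.04060156713646647
y-yaw-90 1.6301551577673052 len 0.030818983680311877
y-yaw-90 1.4856202421890572 len 0.031113146168491847
centre [0.4759 0.0611]
x-yaw 1.1654141211632565 len 0.023217710702646582
x-yaw 1.1350687861381548 len 0.023219654009176947
y-yaw-90 3.0678519368721595 len 0.009538784078854745
y-yaw-90 3.058645545482406 len 0.009526428842985882
```

```bash
python3 crop.py w6 324 275 55; python3 - <<'E'
import pickle; from h import *
o,p=pickle.load(open("w6.pkl","rb")); T=np.array(o["tcp_pos"]); R=rot(o["tcp_rot"]).as_matrix()
sc=560/110; og=np.array([324-55,275-55])
def P(fwd,jaw,up): # key frame: fwd = -tool y? 
    X=T+R@np.array([-up,fwd,jaw]); return np.round((proj(p,X)-og)*sc,0)
print("tool y world",R[:,1])
s=1 if R[0,1]>0 else -1
for a,j in((1,1),(1,-1),(-1,-1),(-1,1)): print("bow top",P(s*a*.015,j*.005,.036))
for ang in range(0,360,45): print("collar top",ang,P(s*.015*np.cos(np.radians(ang)),.015*np.sin(np.radians(ang)),-.012))
E
```

```text
scale 5.090909090909091 origin 269 220
tool y world [ 0.99852857  0.05416517 -0.00261409]
bow top [357. 189.]
bow top [216. 189.]
bow top [220. 550.]
bow top [352. 550.]
collar top 0 [283. -25.]
collar top 45 [389.  16.]
collar top 90 [430. 114.]
collar top 135 [386. 209.]
collar top 180 [283. 248.]
collar top 225 [181. 209.]
collar top 270 [136. 114.]
collar top 315 [177.  16.]
```

View pics/c_w6b.png

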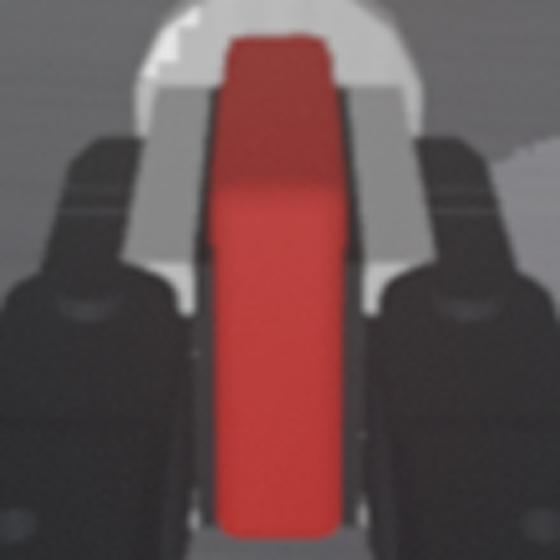

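```bash
python3 mv.py .4758 .0605 .175 -88.55
```

```text
9.45 [0.4404 0.0693 0.217 ] [4.2  3.49 1.07] [1.61 0.01 0.03]
```

{"method": "arm_command", "body": {
  "deltas": [
    [[0, 1.5, 0.5], [1.6, 0, 0], 0],
    [[0, 1.95, 0.5], [0, 0, 0], 0],
    [[2, 0, 0], [0, 0, 0], 0],
    [[2.2, 0, 0], [0, 0, 0], 0],
    [[0, 0, 0], [0, 0, 0], 0],
    [[0, 0, 0], [0, 0, 0], 0]
  ]
}}

```text
time: 10.05
tcp_pos: [0.4755, 0.0604, 0.1757]
tcp_rot: [0.507, 0.493, 0.506, -0.494]
wrist_force: [0.1, 0.1, -0.0]
grip_width: 0.0094
```

```bash
python3 look.py w7 latch_mouth; python3 mv.py .4758 .0605 .175 -88.55;python3 crop.py w7 324 225 70
```

```text
[0.4755 0.0604 0.1757] [ 4.550e-01  1.410e-01 -1.780e-01  1.000e-03 -1.251e+00  1.142e+00] 10.05 [ 0.12  0.12 -0.02]
jaw yaw -88.47046864173407 cam [0.54203144 0.06299825 0.31766814]
latch_mouth [323.4 218.7] 0.6 [0.4754 0.0609 0.126 ]
10.15 [0.4762 0.0606 0.1766] [ 0.16 -0.04  0.01] [ 0.09 -0.02 -0.13]
scale 4.0 origin 254 155
```

View pics/c_w7b.png

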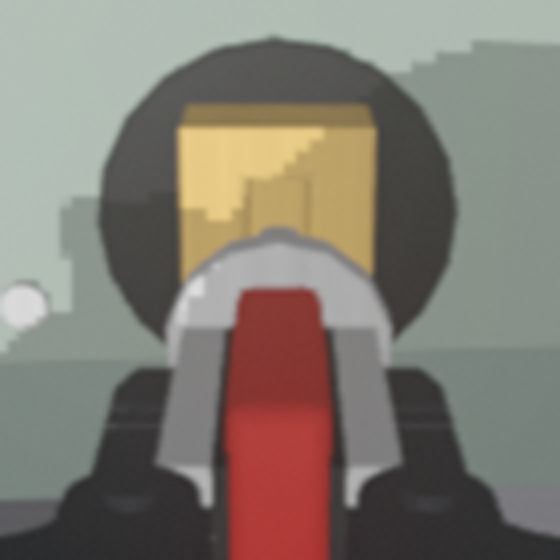

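```bash
python3 - <<'E'
import pickle; from h import *
o,p=pickle.load(open("w7.pkl","rb"))
print([np.round(atz(p,(254+a/4,155+b/4),.126),4) for a,b in((178,127),(376,127),(247,178),(311,178))])
a=np.radians(1.45);ex=np.array([np.cos(a),np.sin(a)]);ey=np.array([-ex[1],ex[0]])
for i,j in((1,1),(1,-1)): print(np.round((proj(p,[*(np.array([.4758,.061])+.02*i*ex+.015*j*ey),.126])-[254,155])*4,0),np.round((proj(p,[*(np.array([.4758,.061])+.01175*i*ex+.00475*j*ey),.126])-[254,155])*4,0))
E
```

```text
[array([0.4957, 0.0767, 0.126 ]), array([0.4965, 0.0463, 0.126 ]), array([0.4878, 0.066 , 0.126 ]), array([0.4881, 0.056 , 0.126 ])]
[180. 129.] [247. 181.]
[375. 129.] [308. 181.]
```

{"method": "arm_command", "body": {
  "deltas": [
    [[0.7, 0, 0], [0, 0, 0], 0],
    [[0.6, 0, 0], [0, 0, 0], 0],
    [[0.3, 0, 0], [0, 0, 0], 0],
    [[0.2, 0, 0], [0, 0, 0], 0],
    [[0, 0, 0], [0, 0, 0], 0]
  ],
  "grip_force": 80
}}

```text
time: 10.65
tcp_pos: [0.4753, 0.0602, 0.157]
tcp_rot: [0.507, 0.493, 0.507, -0.494]
wrist_force: [0.8, -0.3, -0.5]
grip_width: 0.0088
```

{"method": "arm_command", "body": {
  "deltas": [
    [[0.3, 0, 0], [0, 0, 0], 0],
    [[0.3, 0, 0], [0, 0, 0], 0],
    [[0.2, 0, 0], [0, 0, 0], 0],
    [[0, 0, 0], [0, 0, 0], 0]
  ]
}}

```text
time: 11.05
tcp_pos: [0.4754, 0.0603, 0.1492]
tcp_rot: [0.507, 0.493, 0.507, -0.493]
wrist_force: [0.2, -0.3, -0.7]
grip_width: 0.009
```

In the slot with no side force. Now press against the spring.

{"method": "arm_command", "body": {
  "deltas": [
    [[0.2, 0, 0], [0, 0, 0], 0],
    [[0.1, 0, 0], [0, 0, 0], 0],
    [[0, 0, 0], [0, 0, 0], 0],
    [[0, 0, 0], [0, 0, 0], 0]
  ]
}}

```text
time: 11.45
tcp_pos: [0.4756, 0.0603, 0.1467]
tcp_rot: [0.507, 0.493, 0.506, -0.493]
wrist_force: [-1.2, -0.3, 5.0]
grip_width: 0.0092
```

{"method": "arm_command", "body": {
  "deltas": [
    [[0.1, 0, 0], [0, 0, 0], 0],
    [[0.1, 0, 0], [0, 0, 0], 0],
    [[0, 0, 0], [0, 0, 0], 0]
  ]
}}

```text
time: 11.75
tcp_pos: [0.4757, 0.0603, 0.1446]
tcp_rot: [0.507, 0.493, 0.506, -0.493]
wrist_force: [-1.3, -0.4, 5.6]
grip_width: 0.0093
```

{"method": "arm_command", "body": {
  "deltas": [
    [[0.15, 0, 0], [0, 0, 0], 0],
    [[0.15, 0, 0], [0, 0, 0], 0],
    [[0, 0, 0], [0, 0, 0], 0],
    [[0, 0, 0], [0, 0, 0], 0]
  ]
}}

```text
time: 12.15
tcp_pos: [0.4758, 0.0603, 0.1428]
tcp_rot: [0.507, 0.494, 0.506, -0.493]
wrist_force: [-5.3, 0.2, 12.8]
grip_width: 0.009
```

{"method": "arm_command", "body": {
  "deltas": [
    [[0, 0, 0], [5, 0, 0], 0],
    [[0, 0, 0], [5, 0, 0], 0],
    [[0, 0, 0], [5, 0, 0], 0],
    [[0, 0, 0], [0, 0, 0], 0]
  ]
}}

```text
time: 12.55
tcp_pos: [0.4769, 0.0606, 0.1429]
tcp_rot: [0.438, 0.557, 0.437, -0.554]
wrist_force: [-1.1, 0.0, 10.1]
grip_width: 0.0091
```

```bash
cat > st.py <<'E'
from h import *
from bench import manip
o=manip.get_obs();z=rot(o["tcp_rot"]).as_matrix()[:,2]
print(o["time"],np.round(o["tcp_pos"],4),"F",np.round(o["wrist_force"],1),"M",np.round(o["moment"],2),"yaw",np.degrees(np.arctan2(z[1],z[0])),np.round(o["joint_pos"],2))
E
python3 st.py
```

```text
12.55 [0.4769 0.0606 0.1429] F [-1.1  0.  10.1] M [ 0.22  0.42 -0.05] yaw -103.58563970527227 [ 0.45  0.16 -0.24  0.   -1.16  0.88]
```

{"method": "arm_command", "body": {
  "deltas": [
    [[0, 0, 0], [5, 0, 0], 0],
    [[0, 0, 0], [5, 0, 0], 0],
    [[0, 0, 0], [5, 0, 0], 0],
    [[0, 0, 0], [0, 0, 0], 0]
  ]
}}

```text
time: 12.95
tcp_pos: [0.4769, 0.0607, 0.1428]
tcp_rot: [0.362, 0.609, 0.361, -0.607]
wrist_force: [-1.5, 0.8, 9.9]
grip_width: 0.009
```

```bash
python3 st.py
```

```text
12.95 [0.4769 0.0607 0.1428] F [-1.5  0.8  9.9] M [ 0.32  0.45 -0.  ] yaw -118.58106816697786 [ 0.45  0.16 -0.24  0.   -1.16  0.62]
```

{"method": "arm_command", "body": {
  "deltas": [
    [[0, 0, 0], [6, 0, 0], 0],
    [[0, 0, 0], [6, 0, 0], 0],
    [[0, 0, 0], [6, 0, 0], 0],
    [[0, 0, 0], [6, 0, 0], 0],
    [[0, 0, 0], [6, 0, 0], 0],
    [[0, 0, 0], [0, 0, 0], 0]
  ]
}}

```text
time: 13.55
tcp_pos: [0.4771, 0.0609, 0.1429]
tcp_rot: [0.191, 0.682, 0.191, -0.679]
wrist_force: [-0.6, 1.4, 9.8]
grip_width: 0.0087
```

```bash
python3 st.py
```

```text
13.55 [0.4771 0.0609 0.1429] F [-0.6  1.4  9.8] M [ 0.42  0.26 -0.  ] yaw -148.60687093008076 [ 0.45  0.16 -0.24  0.   -1.16  0.09]
```

{"method": "arm_command", "body": {
  "deltas": [
    [[0, 0, 0], [6, 0, 0], 0],
    [[0, 0, 0], [6, 0, 0], 0],
    [[0, 0, 0], [6, 0, 0], 0],
    [[0, 0, 0], [6, 0, 0], 0],
    [[0, 0, 0], [6, 0, 0], 0],
    [[0, 0, 0], [0, 0, 0], 0]
  ]
}}

```text
time: 14.15
tcp_pos: [0.4773, 0.0609, 0.1429]
tcp_rot: [0.008, 0.709, 0.009, -0.705]
wrist_force: [-0.9, 1.4, 9.0]
grip_width: 0.0089
```

```bash
python3 st.py
```

```text
14.15 [0.4773 0.0609 0.1429] F [-0.9  1.4  9. ] M [ 0.36  0.01 -0.01] yaw -178.60711401066715 [ 0.45  0.16 -0.24  0.   -1.16 -0.43]
```

```bash
python3 look.py w8 latch_mouth; python3 crop.py w8 324 225 80
```

```text
[0.4773 0.0609 0.1429] [ 4.540e-01  1.640e-01 -2.390e-01  1.000e-03 -1.163e+00 -4.310e-01] 14.15 [-0.89  1.41  8.98]
jaw yaw -178.60711401066715 cam [ 0.47704606 -0.00629884  0.28477541]
scale 3.5 origin 244 145
```

View pics/c_w8b.png

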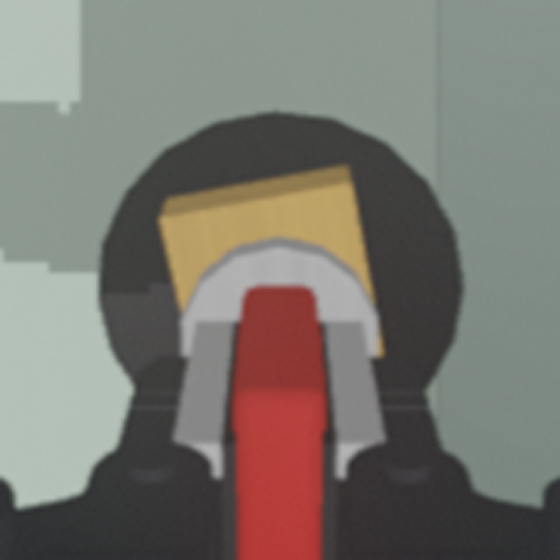

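The latch lags the key by the slot play (≈10°). I add 14° so the latch passes a full quarter turn, short of the stop.

{"method": "arm_command", "body": {
  "deltas": [
    [[0, 0, 0], [5, 0, 0], 0],
    [[0, 0, 0], [5, 0, 0], 0],
    [[0, 0, 0], [3, 0, 0], 0],
    [[0, 0, 0], [0, 0, 0], 0]
  ]
}}

```text
time: 14.65
tcp_pos: [0.4774, 0.0609, 0.1429]
tcp_rot: [-0.072, 0.705, -0.07, -0.702]
wrist_force: [0.2, 0.6, 9.1]
grip_width: 0.0089
```

```bash
python3 st.py; python3 look.py w9 latch_mouth; python3 crop.py w9 324 225 80; python3 - <<'E'
from bench import manip; import cv2
p=manip.grab_frame("scene"); cv2.imwrite("pics/s9.png",cv2.resize(p["frame"][150:270,200:360],None,fx=5,fy=5)[:,:,::-1])
E
```

```text
14.65 [0.4774 0.0609 0.1429] F [0.2 0.6 9.1] M [ 0.32 -0.13 -0.02] yaw 168.47540014297215 [ 0.45  0.16 -0.24  0.   -1.16 -0.66]
[0.4774 0.0609 0.1429] [ 4.540e-01  1.640e-01 -2.390e-01  1.000e-03 -1.163e+00 -6.560e-01] 14.65 [0.21 0.55 9.06]
jaw yaw 168.47540014297215 cam [ 0.46192308 -0.00499361  0.28471077]
scale 3.5 origin 244 145
```

View pics/c_w9b.png

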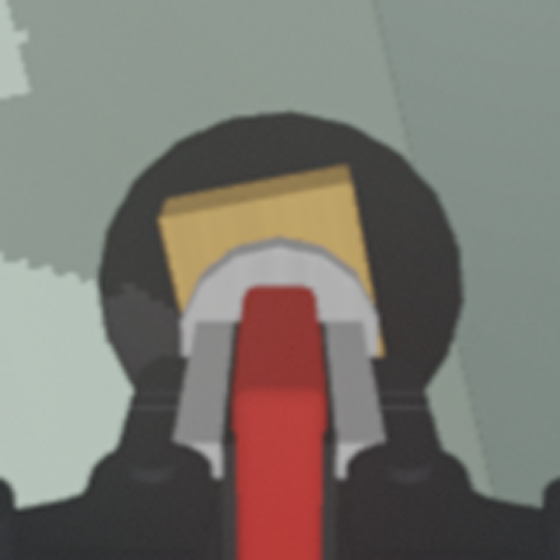

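```bash
python3 - <<'E'
import pickle; from h import *
o,p=pickle.load(open("w9.pkl","rb"))
f=lambda a,b,z: atz(p,(244+a/3.5,145+b/3.5),z)
A,B=f(160,217,.121),f(353,183,.121); d=A-B; print("barrel short edge (y dir) yaw",np.degrees(np.arctan2(d[1],d[0])),np.linalg.norm(d))
A,B=f(375,0,.106),f(488,490,.106); d=A-B; print("panel edge yaw",np.degrees(np.arctan2(d[1],d[0])))
o,p=pickle.load(open("w6.pkl","rb"))
A,B=atz(p,(240,217),.1),atz(p,(560,215.5),.1); d=A-B; print("box front edge yaw-90 (w6)",np.degrees(np.arctan2(d[1],d[0]))-90)
A,B=atz(p,(266,182),.106),atz(p,(540,182.5),.106); d=A-B; print("panel front",np.degrees(np.arctan2(d[1],d[0]))-90,A,B)
E
```

```text
barrel short edge (y dir) yaw -1.1052206512088745 0.029871673656933023
panel edge yaw -87.20453845917187
box front edge yaw-90 (w6) 3.327672074405868
panel front 2.9477807921722103 [0.4473962  0.11518447 0.106     ] [ 0.45874731 -0.1052515   0.106     ]
```

Latch measures ≈1.64 rad relative to the panel (92.5° turned). I centre the key in the slot again (−10°) and withdraw it straight up.

{"method": "arm_command", "body": {
  "deltas": [
    [[0, 0, 0], [-5, 0, 0], 0],
    [[0, 0, 0], [-5, 0, 0], 0],
    [[-0.3, 0, 0], [0, 0, 0], 0],
    [[-0.5, 0, 0], [0, 0, 0], 0],
    [[-0.5, 0, 0], [0, 0, 0], 0],
    [[-0.5, 0, 0], [0, 0, 0], 0]
  ]
}}

```text
time: 15.4
tcp_pos: [0.4755, 0.0604, 0.159]
tcp_rot: [0.009, -0.707, 0.009, 0.707]
wrist_force: [2.6, 0.1, -1.7]
grip_width: 0.0088
```

```bash
python3 st.py
```

```text
15.4 [0.4755 0.0604 0.159 ] F [ 2.6  0.1 -1.7] M [ 0.   -1.13  0.  ] yaw 178.51166076960936 [ 0.45  0.15 -0.21 -0.   -1.21 -0.48]
```

{"method": "arm_command", "body": {
  "deltas": [
    [[-1, 0, 0], [0, 0, 0], 0],
    [[-2, 0, 0], [0, 0, 0], 0],
    [[-3, 0, 0], [0, 0, 0], 0],
    [[-1, 0, 0], [0, 0, 0], 0],
    [[0, 0, 0], [0, 0, 0], 0]
  ]
}}

```text
time: 15.9
tcp_pos: [0.4758, 0.0605, 0.2308]
tcp_rot: [-0.01, 0.708, -0.009, -0.706]
wrist_force: [1.4, -0.6, -1.7]
grip_width: 0.0089
```

```bash
python3 st.py; python3 look.py w10 latch_mouth
```

```text
15.9 [0.4758 0.0605 0.2308] F [ 1.4 -0.6 -1.7] M [0.06 0.01 0.01] yaw 178.52252031535454 [ 0.45  0.11 -0.07 -0.   -1.39 -0.48]
[0.4758 0.0605 0.2308] [ 0.454  0.114 -0.069 -0.    -1.386 -0.48 ] 15.9 [ 1.36 -0.62 -1.65]
jaw yaw 178.52252031535454 cam [ 0.47249473 -0.00667187  0.37265329]
latch_mouth [323.3 198.7] 0.75 [0.4746 0.0621 0.126 ]
```

View pics/w10.png

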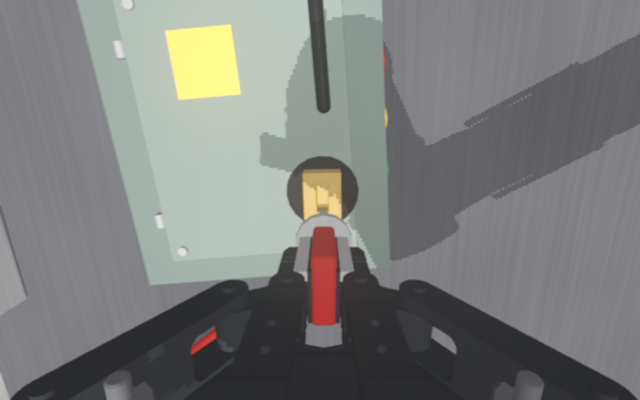

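```bash
python3 mv.py .380 .3112 .21 178.5;python3 mv.py .380 .3112 .21 -107.9
```

```text
16.0 [0.4746 0.0603 0.2283] [  1.85 -24.84  10.1 ] [ 0.01  0.13 -0.  ]
16.0 [0.4746 0.0603 0.2283] [  1.85 -24.84  10.1 ] [-73.59   0.11   0.08]
```

{"method": "arm_command", "body": {
  "deltas": [
    [[0, -2.5, 1], [0, 0, 0], 0],
    [[0.2, -4, 1.6], [0, 0, 0], 0],
    [[0.3, -4, 1.6], [0, 0, 0], 0],
    [[0.3, -4, 1.6], [0, 0, 0], 0],
    [[0.3, -4, 1.6], [0, 0, 0], 0],
    [[0.3, -4, 1.6], [0, 0, 0], 0],
    [[0.3, -2.3, 1.1], [0, 0, 0], 0],
    [[0, 0, 0], [0, 0, 0], 0]
  ]
}}

```text
time: 16.8
tcp_pos: [0.3787, 0.3125, 0.2098]
tcp_rot: [0.007, -0.706, 0.009, 0.708]
wrist_force: [-0.2, -0.3, -2.0]
grip_width: 0.0088
```

{"method": "arm_command", "body": {
  "deltas": [
    [[0, 0, 0], [-8, 0, 0], 0],
    [[0, 0, 0], [-8, 0, 0], 0],
    [[0, 0, 0], [-8, 0, 0], 0],
    [[0, 0, 0], [-8, 0, 0], 0],
    [[0, 0, 0], [-8, 0, 0], 0],
    [[0, 0, 0], [-8, 0, 0], 0],
    [[0, 0, 0], [-8, 0, 0], 0],
    [[0, 0, 0], [-8, 0, 0], 0],
    [[0, 0, 0], [-8, 0, 0], 0],
    [[0, 0, 0], [-1.5, 0, 0], 0],
    [[0, 0, 0], [0, 0, 0], 0]
  ]
}}

```text
time: 17.9
tcp_pos: [0.3807, 0.3101, 0.2115]
tcp_rot: [-0.415, -0.572, -0.415, 0.573]
wrist_force: [0.1, 0.5, -1.3]
grip_width: 0.0089
```

```bash
python3 mv.py .380 .3112 .10 -107.9; python3 look.py w11 holder_mouth,key_grip; python3 mv.py .380 .3112 .10 -107.9
```

```text
17.9 [0.3807 0.3101 0.2115] [11.15 -0.09 -0.1 ] [-0.24  0.1   0.04]
[0.3807 0.3101 0.2115] [ 1.003  0.147 -0.079 -0.    -1.347  0.251] 17.9 [ 0.08  0.53 -1.27]
jaw yaw -108.14310878700262 cam [0.44399573 0.28992418 0.3534437 ]
holder_mouth [307.6 334.7] 0.95 [0.2041 0.3874 0.03  ]
holder_mouth [321.4 180. ] 0.56 [0.3774 0.3129 0.03  ]
key_grip [322.4 270. ] 0.72 [0.2983 0.3379 0.067 ]
18.05 [0.3808 0.3106 0.212 ] [11.2  -0.09 -0.04] [-0.21  0.04  0.01]
```

View pics/w11.png

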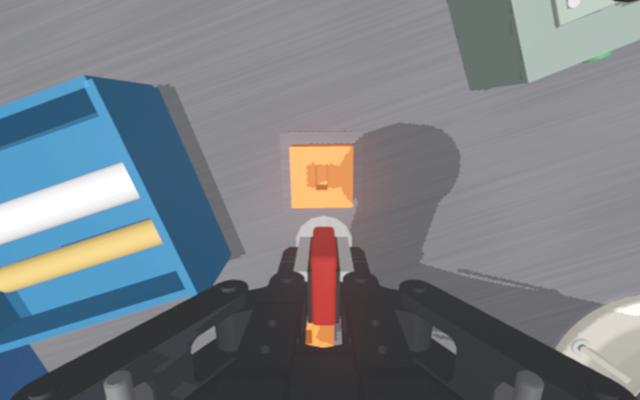

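The holder slot is at (321,180), aligned with the key. I descend.

{"method": "arm_command", "body": {
  "deltas": [
    [[3, -0.1, 0], [0, 0, 0], 0],
    [[3, 0, 0], [0, 0, 0], 0],
    [[3, 0, 0], [0, 0, 0], 0],
    [[2.5, 0, 0], [0, 0, 0], 0],
    [[1.5, 0, 0], [0, 0, 0], 0],
    [[0, 0, 0], [0, 0, 0], 0],
    [[0, 0, 0], [0, 0, 0], 0]
  ]
}}

```text
time: 18.75
tcp_pos: [0.3802, 0.3113, 0.0828]
tcp_rot: [0.416, 0.572, 0.415, -0.572]
wrist_force: [-0.5, -0.1, -0.5]
grip_width: 0.0092
```

```bash
python3 mv.py .380 .3112 .049 -107.9; python3 st.py; python3 look.py w12 holder_mouth; python3 crop.py w12 322 215 75
```

```text
18.75 [0.3802 0.3113 0.0828] [ 3.38 -0.02  0.02] [-0.1  -0.01 -0.03]
18.75 [0.3802 0.3113 0.0828] F [-0.5 -0.1 -0.5] M [ 0.06 -0.01  0.  ] yaw -108.00485357801428 [ 1.01  0.24 -0.31  0.   -1.02  0.25]
[0.3802 0.3113 0.0828] [ 1.006e+00  2.410e-01 -3.070e-01  1.000e-03 -1.022e+00  2.500e-01] 18.75 [-0.47 -0.09 -0.53]
jaw yaw -108.00485357801428 cam [0.44335804 0.29106848 0.22479265]
holder_mouth [322.2 216.8] 0.65 [0.3805 0.3121 0.03  ]
scale 3.7333333333333334 origin 247 140
```

View pics/c_w12b.png

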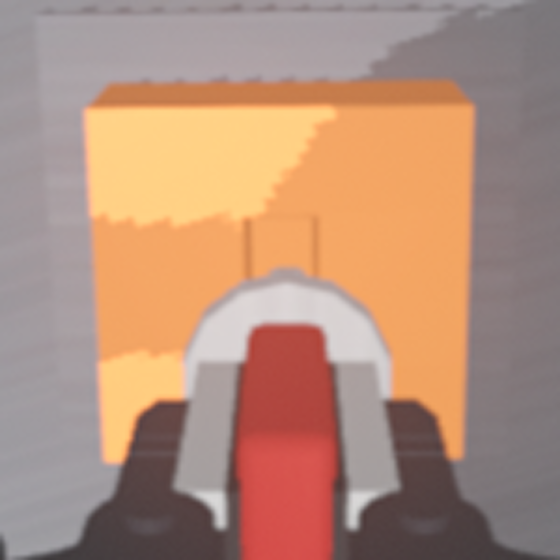

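{"method": "arm_command", "body": {
  "deltas": [
    [[1, 0, 0], [0, 0, 0], 0],
    [[0.8, 0, 0], [0, 0, 0], 0],
    [[0.7, 0, 0], [0, 0, 0], 0],
    [[0.5, 0, 0], [0, 0, 0], 0],
    [[0.2, 0, 0], [0, 0, 0], 0],
    [[0, 0, 0], [0, 0, 0], 0]
  ]
}}

```text
time: 19.45
tcp_pos: [0.3798, 0.311, 0.0499]
tcp_rot: [-0.416, -0.572, -0.416, 0.572]
wrist_force: [0.4, 0.0, -0.7]
grip_width: 0.0091
```

```bash
python3 st.py
```

```text
19.45 [0.3798 0.311  0.0499] F [ 0.4  0.  -0.7] M [-0.   -0.02 -0.02] yaw -107.97489744300596 [ 1.01  0.28 -0.35  0.   -0.94  0.25]
```

{"method": "arm_command", "body": {
  "deltas": [
    [[0.1, 0, 0], [0, 0, 0], 0],
    [[0.1, 0, 0], [0, 0, 0], 0],
    [[0, 0, 0], [0, 0, 0], 0]
  ]
}}

```text
time: 19.75
tcp_pos: [0.3799, 0.3112, 0.0483]
tcp_rot: [0.416, 0.572, 0.416, -0.572]
wrist_force: [0.3, 0.9, 0.2]
grip_width: 0.0091
```

{"method": "arm_command", "body": {
  "deltas": [
    [[0.1, 0, 0], [0, 0, 0], 0],
    [[0, 0, 0], [0, 0, 0], 0]
  ]
}}

```text
time: 19.95
tcp_pos: [0.38, 0.3113, 0.048]
tcp_rot: [0.416, 0.572, 0.416, -0.572]
wrist_force: [-1.5, 0.1, 4.1]
grip_width: 0.009
```

Contact (4 N) at the same height as when I grasped it, so the collar is seated. I open and back off straight up.

{"method": "arm_command", "body": {
  "deltas": [
    [[0, 0, 0], [0, 0, 0], 15],
    [[0, 0, 0], [0, 0, 0], 30],
    [[0, 0, 0], [0, 0, 0], 50],
    [[0, 0, 0], [0, 0, 0], 60],
    [[0, 0, 0], [0, 0, 0], 60],
    [[0, 0, 0], [0, 0, 0], 60]
  ]
}}

```text
time: 20.55
tcp_pos: [0.3799, 0.3111, 0.0472]
tcp_rot: [-0.416, -0.572, -0.416, 0.572]
wrist_force: [0.6, 0.1, 0.1]
grip_width: 0.0512
```

{"method": "arm_command", "body": {
  "deltas": [
    [[-1, 0, 0], [0, 0, 0], 60],
    [[-3, 0, 0], [0, 0, 0], 60],
    [[-4, 0, 0], [0, 0, 0], 60],
    [[-4, 0, 0], [0, 0, 0], 60],
    [[-4, 0, 0], [0, 0, 0], 60],
    [[0, 0, 0], [0, 0, 0], 60],
    [[0, 0, 0], [0, 0, 0], 60]
  ]
}}

```text
time: 21.25
tcp_pos: [0.3801, 0.3116, 0.2087]
tcp_rot: [0.415, 0.573, 0.416, -0.571]
wrist_force: [-0.0, -0.5, -1.0]
grip_width: 0.0513
```

```bash
python3 st.py; python3 look.py w13 holder_mouth,key_grip; python3 crop.py w13 324 185 45
```

```text
21.25 [0.3801 0.3116 0.2087] F [-0.  -0.5 -1. ] M [ 0.01  0.09 -0.01] yaw -107.97721838623936 [ 1.01  0.15 -0.09 -0.   -1.33  0.25]
[0.3801 0.3116 0.2087] [ 1.006  0.146 -0.087 -0.    -1.335  0.251] 21.25 [-0.03 -0.5  -0.99]
jaw yaw -107.97721838623936 cam [0.44309435 0.29097076 0.35072187]
holder_mouth [325.1 177.6] 0.94 [0.379  0.3106 0.03  ]
holder_mouth [306.3 336.3] 0.89 [0.2042 0.3904 0.03  ]
key_grip [323.4 188.1] 0.73 [0.3776 0.3128 0.067 ]
scale 6.222222222222222 origin 279 140
```

View pics/c_w13b.png

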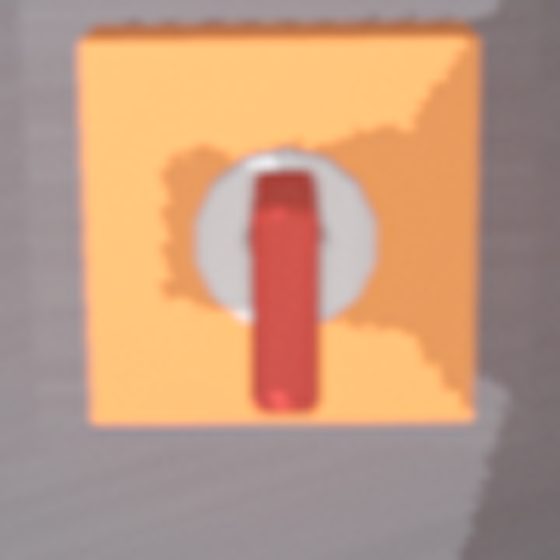

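Key is upright, centred, with the collar flat on its holder, and released. Next I refine the handle position from the earlier w6 picture.

```bash
python3 crop.py w6 490 165 80; python3 mv.py .475 -.048 .22 -107.977
```

```text
scale 3.5 origin 410 85
21.4 [0.3794 0.3105 0.2062] [-1.33 20.16 31.15] [-0.    0.12  0.05]
```

View pics/c_w6b.png

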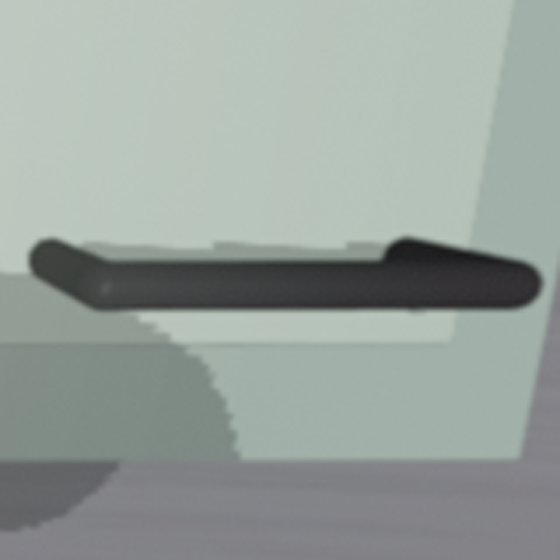

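```bash
python3 - <<'E'
import pickle; from h import *
o,p=pickle.load(open("w6.pkl","rb"))
f=lambda a,b,z: atz(p,(410+a/3.5,85+b/3.5),z)
A,B=f(80,286,.141),f(541,285,.141); print(A,B,(A+B)/2,np.linalg.norm(A-B)); d=A-B; print(np.degrees(np.arctan2(d[1],d[0]))-90)
E
```

```text
[ 0.47246022 -0.00462459  0.141     ] [ 0.47747046 -0.09466241  0.141     ] [ 0.47496534 -0.0496435   0.141     ] 0.09017711047522227
3.184990841509844
```

{"method": "arm_command", "body": {
  "deltas": [
    [[-0.1, 1.2, 1.9], [0, 0, 0], 60],
    [[-0.2, 2.4, 3.7], [0, 0, 0], 60],
    [[-0.2, 2.4, 3.7], [0, 0, 0], 60],
    [[-0.2, 2.4, 3.7], [0, 0, 0], 60],
    [[-0.2, 2.4, 3.7], [0, 0, 0], 60],
    [[-0.2, 2.4, 3.7], [0, 0, 0], 60],
    [[-0.2, 2.4, 3.7], [0, 0, 0], 60],
    [[0, 2.4, 3.7], [0, 0, 0], 60],
    [[0, 2.2, 3.4], [0, 0, 0], 60]
  ]
}}

```text
time: 22.3
tcp_pos: [0.4754, -0.0501, 0.2193]
tcp_rot: [-0.415, -0.571, -0.416, 0.573]
wrist_force: [-0.1, 1.7, -0.0]
grip_width: 0.0513
```

{"method": "arm_command", "body": {
  "deltas": [
    [[0, 0, 0], [8.5, 0, 0], 60],
    [[0, 0, 0], [8.5, 0, 0], 60],
    [[0, 0, 0], [8.5, 0, 0], 60],
    [[0, 0, 0], [8.5, 0, 0], 60],
    [[0, 0, 0], [8.5, 0, 0], 60],
    [[0, 0, 0], [8.5, 0, 0], 60],
    [[0, 0, 0], [8.5, 0, 0], 60],
    [[0, 0, 0], [8.5, 0, 0], 60],
    [[0, 0, 0], [0.8, 0, 0], 60],
    [[0, 0, 0], [0, 0, 0], 60]
  ]
}}

```text
time: 23.3
tcp_pos: [0.4754, -0.0481, 0.2195]
tcp_rot: [-0.021, -0.706, -0.021, 0.707]
wrist_force: [0.7, 0.1, -0.4]
grip_width: 0.0511
```

```bash
python3 st.py; python3 look.py w14 panel_handle; python3 mv.py .475 -.0495 .18 -176.8
```

```text
23.3 [ 0.4754 -0.0481  0.2195] F [ 0.7  0.1 -0.4] M [-0.01 -0.04 -0.01] yaw -176.59043092552184 [ 0.23  0.12 -0.09 -0.   -1.36 -0.17]
[ 0.4754 -0.0481  0.2195] [ 0.228  0.117 -0.093 -0.    -1.362 -0.169] 23.3 [ 0.74  0.1  -0.4 ]
jaw yaw -176.59043092552184 cam [ 0.47843457 -0.11493963  0.36153536]
panel_handle [321.2 205.3] 0.84 [ 0.4755 -0.0489  0.141 ]
23.4 [ 0.4756 -0.048   0.2199] [3.99 0.14 0.06] [ 0.19  0.05 -0.01]
```

View pics/w14.png

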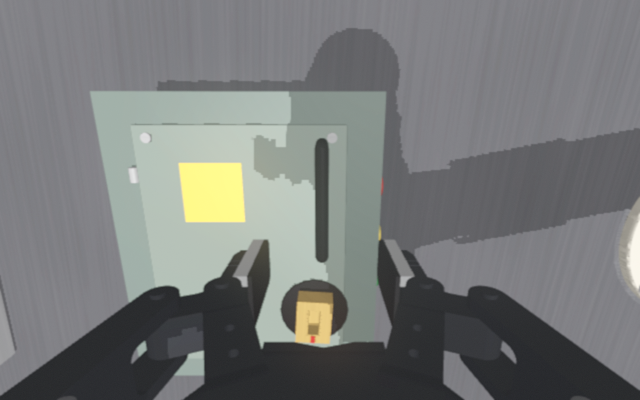

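The handle bar (321,200) runs between the open fingers, and the latch is turned with the red mark at the image bottom. I descend and grasp.

{"method": "arm_command", "body": {
  "deltas": [
    [[2, 0.1, 0.05], [0.2, 0, 0], 60],
    [[3, 0, 0], [0, 0, 0], 60],
    [[3, 0, 0], [0, 0, 0], 60],
    [[1.2, 0, 0], [0, 0, 0], 60],
    [[0.5, 0, 0], [0, 0, 0], 60],
    [[0, 0, 0], [0, 0, 0], 60]
  ]
}}

```text
time: 24.0
tcp_pos: [0.4752, -0.0491, 0.123]
tcp_rot: [-0.019, -0.707, -0.019, 0.707]
wrist_force: [0.3, 0.1, 0.1]
grip_width: 0.0514
```

```bash
python3 st.py; python3 look.py w15 panel_handle
```

```text
24.0 [ 0.4752 -0.0491  0.123 ] F [0.3 0.1 0.1] M [ 0.03 -0.01  0.05] yaw -176.9045996599596 [ 0.23  0.18 -0.28  0.   -1.12 -0.17]
[ 0.4752 -0.0491  0.123 ] [ 0.226  0.178 -0.276  0.    -1.118 -0.172] 24.0 [0.26 0.05 0.09]
jaw yaw -176.9045996599596 cam [ 0.47774101 -0.11598905  0.26501615]
panel_handle [318.1 272.1] 0.82 [ 0.4761 -0.0489  0.141 ]
```

View pics/w15.png

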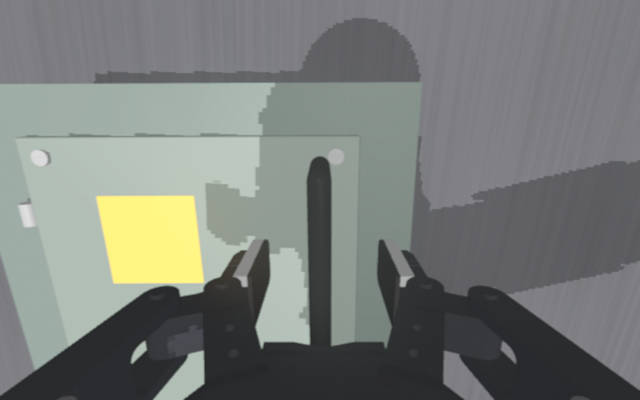

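Bar is centred between the pads. I close.

{"method": "arm_command", "body": {
  "deltas": [
    [[0, 0, 0], [0, 0, 0], 40],
    [[0, 0, 0], [0, 0, 0], 20],
    [[0, 0, 0], [0, 0, 0], 0],
    [[0, 0, 0], [0, 0, 0], 0],
    [[0, 0, 0], [0, 0, 0], 0],
    [[0, 0, 0], [0, 0, 0], 0]
  ],
  "grip_force": 50
}}

```text
time: 24.7
tcp_pos: [0.4768, -0.0489, 0.124]
tcp_rot: [0.019, 0.708, 0.019, -0.706]
wrist_force: [5.0, 0.1, 0.1]
grip_width: 0.0082
```

```bash
python3 st.py; python3 - <<'E'
from h import *
from bench import manip
o=manip.get_obs(); T=np.array(o["tcp_pos"])
c=np.array([-.150,.038]); 
for k in range(0,96,5):
    t=np.radians(k); x=-150*np.cos(t)+38*np.sin(t)+150; z=150*np.sin(t)+38*np.cos(t)-38
    print(k,"fwd %.1f up %.1f"%(x,z),end="; ")
E
```

```text
24.7 [ 0.4768 -0.0489  0.124 ] F [5.  0.1 0.1] M [ 0.02 -1.84  0.11] yaw -176.94776475700624 [ 0.23  0.18 -0.27  0.   -1.12 -0.17]
0 fwd 0.0 up 0.0; 5 fwd 3.9 up 12.9; 10 fwd 8.9 up 25.5; 15 fwd 14.9 up 37.5; 20 fwd 22.0 up 49.0; 25 fwd 30.1 up 59.8; 30 fwd 39.1 up 69.9; 35 fwd 48.9 up 79.2; 40 fwd 59.5 up 87.5; 45 fwd 70.8 up 94.9; 50 fwd 82.7 up 101.3; 55 fwd 95.1 up 106.7; 60 fwd 107.9 up 110.9; 65 fwd 121.0 up 114.0; 70 fwd 134.4 up 116.0; 75 fwd 147.9 up 116.7; 80 fwd 161.4 up 116.3; 85 fwd 174.8 up 114.7; 90 fwd 188.0 up 112.0; 95 fwd 200.9 up 108.1;
```

{"method": "arm_command", "body": {
  "deltas": [
    [[-0.4, 0, -0.15], [0, 0, 0], 0],
    [[-0.4, 0, -0.15], [0, 0, 0], 0],
    [[-0.5, 0, -0.1], [0, 0, 0], 0],
    [[0, 0, 0], [0, 0, 0], 0]
  ]
}}

```text
time: 25.1
tcp_pos: [0.48, -0.0486, 0.1355]
tcp_rot: [0.019, 0.707, 0.019, -0.707]
wrist_force: [6.6, -0.2, -6.7]
grip_width: 0.0083
```

```bash
python3 st.py
```

```text
25.1 [ 0.48   -0.0486  0.1355] F [ 6.6 -0.2 -6.7] M [-0.29 -2.39  0.03] yaw -176.9836883534717 [ 0.22  0.18 -0.24 -0.   -1.15 -0.17]
```

{"method": "arm_command", "body": {
  "deltas": [
    [[-1.26, 0, -0.6], [0, 0, 0], 0],
    [[-1.2, 0, -0.65], [0, 0, 0], 0],
    [[-1.15, 0, -0.71], [0, 0, 0], 0],
    [[-1.08, 0, -0.81], [0, 0, 0], 0],
    [[-1.01, 0, -0.9], [0, 0, 0], 0],
    [[0, 0, 0], [0, 0, 0], 0]
  ]
}}

```text
time: 25.7
tcp_pos: [0.5117, -0.0469, 0.1917]
tcp_rot: [-0.018, -0.703, -0.019, 0.711]
wrist_force: [-9.7, 2.7, 4.6]
grip_width: 0.0076
```

```bash
python3 st.py
```

```text
25.7 [ 0.5117 -0.0469  0.1917] F [-9.7  2.7  4.6] M [0.77 3.49 0.06] yaw -177.0030713796184 [ 0.21  0.21 -0.05 -0.   -1.32 -0.16]
```

{"method": "arm_command", "body": {
  "deltas": [
    [[-0.93, 0, -0.93], [0, 0, 0], 0],
    [[-0.85, 0, -1.02], [0, 0, 0], 0],
    [[-0.75, 0, -1.1], [0, 0, 0], 0],
    [[0, 0, 0], [0, 0, 0], 0]
  ]
}}

```text
time: 26.1
tcp_pos: [0.5419, -0.0452, 0.2187]
tcp_rot: [-0.019, -0.703, -0.019, 0.711]
wrist_force: [-14.3, 4.5, 12.8]
grip_width: 0.0081
```

```bash
python3 st.py; python3 look.py w16 panel_handle;  python3 - <<'E'
from bench import manip; import cv2
p=manip.grab_frame("scene"); cv2.imwrite("pics/s16.png",cv2.resize(p["frame"][100:270,170:380],None,fx=3.5,fy=3.5)[:,:,::-1])
E
```

```text
26.1 [ 0.5419 -0.0452  0.2187] F [-14.3   4.5  12.8] M [ 1.42  5.35 -0.  ] yaw -176.96660913707382 [ 0.2   0.25  0.08 -0.   -1.4  -0.15]
[ 0.5419 -0.0452  0.2187] [ 0.203  0.255  0.076 -0.002 -1.403 -0.15 ] 26.1 [-14.26   4.55  12.85]
jaw yaw -176.96660913707382 cam [ 0.5458458  -0.11211842  0.36059963]
panel_handle [326.3 268.1] 0.94 [0.5349 0.0031 0.141 ]
```

View pics/s16.png

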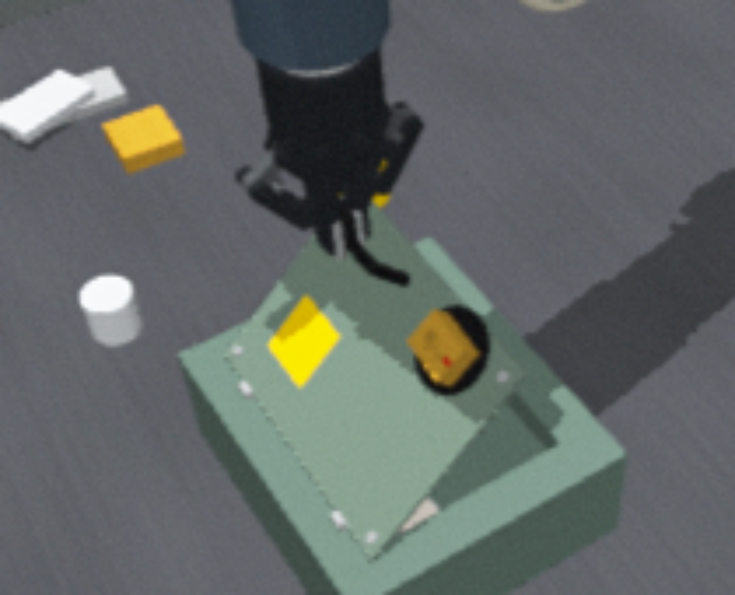

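View pics/w16.png

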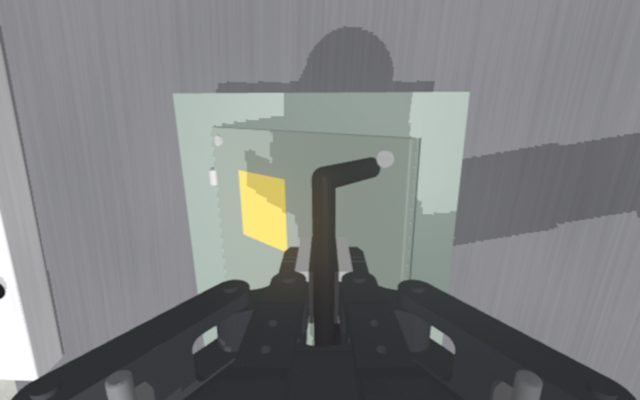

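{"method": "arm_command", "body": {
  "deltas": [
    [[-0.8, 0, -1.1], [0, 0, 0], 0],
    [[-0.65, 0, -1.2], [0, 0, 0], 0],
    [[-0.5, 0, -1.25], [0, 0, 0], 0],
    [[0, 0, 0], [0, 0, 0], 0]
  ],
  "grip_force": 35
}}

```text
time: 26.65
tcp_pos: [0.5798, -0.0429, 0.238]
tcp_rot: [-0.019, -0.705, -0.019, 0.709]
wrist_force: [-6.0, 2.6, 6.7]
grip_width: 0.0079
```

```bash
python3 st.py
```

```text
26.65 [ 0.5798 -0.0429  0.238 ] F [-6.   2.6  6.7] M [1.11 2.33 0.02] yaw -176.9480909377584 [ 0.19  0.32  0.22 -0.   -1.47 -0.14]
```

{"method": "arm_command", "body": {
  "deltas": [
    [[-0.4, 0, -1.3], [0, 0, 0], 0],
    [[-0.25, -0.05, -1.35], [0, 0, 0], 0],
    [[-0.1, 0, -1.35], [0, 0, 0], 0],
    [[0, 0, 0], [0, 0, 0], 0]
  ]
}}

```text
time: 27.05
tcp_pos: [0.6214, -0.0404, 0.2464]
tcp_rot: [-0.019, -0.706, -0.019, 0.707]
wrist_force: [-1.2, 2.5, 6.6]
grip_width: 0.0081
```

```bash
python3 st.py
```

```text
27.05 [ 0.6214 -0.0404  0.2464] F [-1.2  2.5  6.6] M [0.69 0.76 0.06] yaw -176.9417595574934 [ 0.19  0.4   0.35 -0.   -1.53 -0.13]
```

{"method": "arm_command", "body": {
  "deltas": [
    [[0, 0, -1.35], [0, 0, 0], 0],
    [[0.15, -0.05, -1.35], [0, 0, 0], 0],
    [[0.25, 0, -1.3], [0, 0, 0], 0],
    [[0, 0, 0], [0, 0, 0], 0]
  ]
}}

```text
time: 27.45
tcp_pos: [0.6621, -0.0379, 0.2414]
tcp_rot: [-0.019, -0.706, -0.019, 0.707]
wrist_force: [2.2, -0.5, 1.3]
grip_width: 0.008
```

```bash
python3 st.py;  python3 look.py w17 panel_handle; python3 - <<'E'
from bench import manip; import cv2,pickle
p=manip.grab_frame("scene"); pickle.dump(p,open("s17.pkl","wb")); cv2.imwrite("pics/s17.png",cv2.resize(p["frame"][100:270,170:380],None,fx=3.5,fy=3.5)[:,:,::-1])
E
```

```text
27.45 [ 0.6621 -0.0379  0.2414] F [ 2.2 -0.5  1.3] M [ 0.03 -0.81  0.05] yaw -176.95077412000225 [ 0.18  0.49  0.48  0.   -1.56 -0.12]
[ 0.6621 -0.0379  0.2414] [ 0.178  0.489  0.478  0.    -1.561 -0.125] 27.45 [ 2.24 -0.47  1.25]
jaw yaw -176.95077412000225 cam [ 0.66461727 -0.10486345  0.38343854]
panel_handle [322.1 262.2] 0.8 [0.6587 0.017  0.141 ]
```

View pics/s17.png

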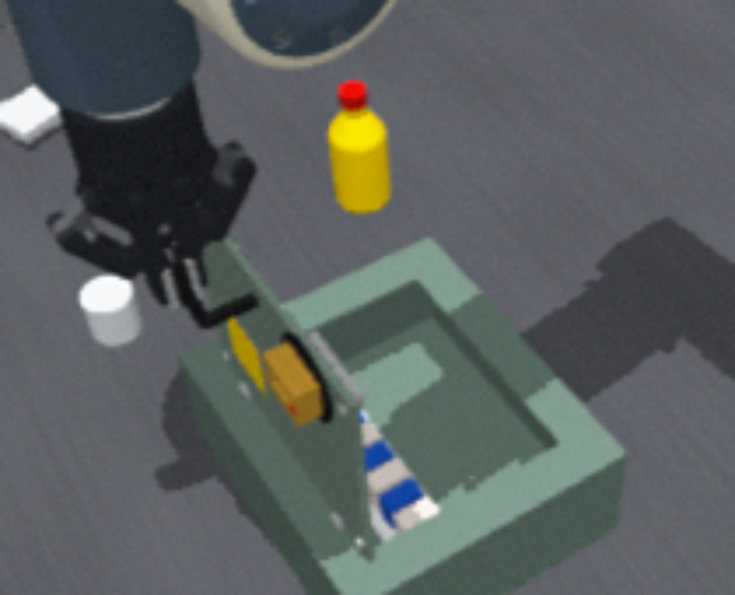

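View pics/w17.png

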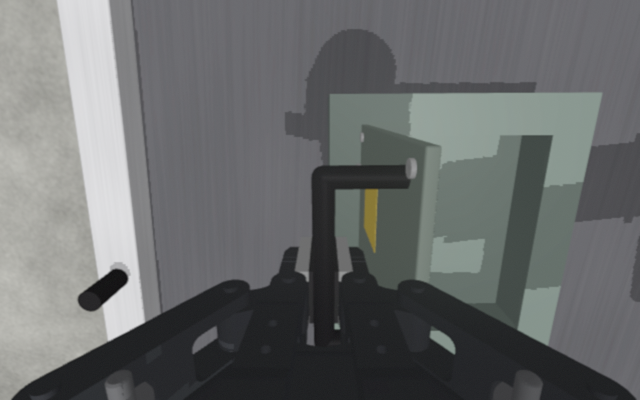

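Panel ≈89°. I nudge it 4 mm further, then open just slightly (the panel is 30 mm from the bar) and go straight up.

{"method": "arm_command", "body": {
  "deltas": [
    [[0.05, 0, -0.3], [0, 0, 0], 0],
    [[0.05, 0, -0.2], [0, 0, 0], 0],
    [[0, 0, 0], [0, 0, 0], 0],
    [[0, 0, 0], [0, 0, 0], 0]
  ]
}}

```text
time: 28.0
tcp_pos: [0.666, -0.0378, 0.2405]
tcp_rot: [-0.019, -0.706, -0.019, 0.707]
wrist_force: [-3.9, 2.4, 2.9]
grip_width: 0.0081
```

```bash
python3 st.py
```

```text
28.0 [ 0.666  -0.0378  0.2405] F [-3.9  2.4  2.9] M [0.63 1.52 0.09] yaw -176.96846360398925 [ 0.18  0.5   0.49 -0.   -1.56 -0.12]
```

{"method": "arm_command", "body": {
  "deltas": [
    [[0, 0, 0], [0, 0, 0], 15],
    [[0, 0, 0], [0, 0, 0], 20],
    [[0, 0, 0], [0, 0, 0], 22],
    [[0, 0, 0], [0, 0, 0], 22]
  ]
}}

```text
time: 28.4
tcp_pos: [0.6669, -0.038, 0.2404]
tcp_rot: [0.019, 0.707, 0.019, -0.707]
wrist_force: [-0.1, -0.3, -0.6]
grip_width: 0.0187
```

```bash
python3 st.py; python3 look.py w18 panel_handle
```

```text
28.4 [ 0.6669 -0.038   0.2404] F [-0.1 -0.3 -0.6] M [-0.06  0.02  0.02] yaw -176.98462046449248 [ 0.18  0.5   0.49  0.   -1.56 -0.12]
[ 0.6669 -0.038   0.2404] [ 0.176  0.499  0.491  0.    -1.563 -0.124] 28.4 [-0.08 -0.33 -0.62]
jaw yaw -176.98462046449248 cam [ 0.66921331 -0.10494694  0.38233862]
panel_handle [322.6 265.1] 0.77 [0.6631 0.0191 0.141 ]
```

View pics/w18.png

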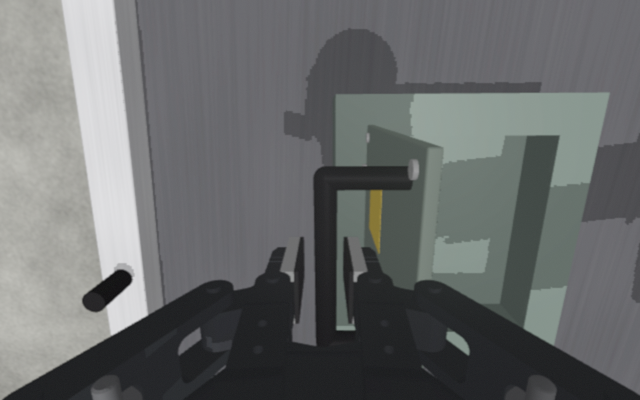

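The fingers are free of the bar on both sides and the panel stands. I rise, then retreat.

{"method": "arm_command", "body": {
  "deltas": [
    [[-0.5, 0, 0], [0, 0, 0], 22],
    [[-1, 0, 0], [0, 0, 0], 22],
    [[-1.5, 0, 0], [0, 0, 0], 22],
    [[-2, 0, 0], [0, 0, 0], 22],
    [[-2, 0, 0], [0, 0, 0], 22],
    [[-1.5, 0, 0], [0, 0, 0], 22],
    [[0, 0, 0], [0, 0, 0], 22]
  ]
}}

```text
time: 29.2
tcp_pos: [0.6675, -0.0381, 0.3291]
tcp_rot: [0.019, 0.709, 0.019, -0.705]
wrist_force: [0.1, 0.3, 0.5]
grip_width: 0.0188
```

```bash
python3 st.py
```

```text
29.2 [ 0.6675 -0.0381  0.3291] F [0.1 0.3 0.5] M [ 0.    0.04 -0.01] yaw -176.98952277824728 [ 0.18  0.52  0.75  0.   -1.79 -0.12]
```

Clear above the panel edge (0.273 m), so I back off towards the robot (tool z = backwards), then check everything.

{"method": "arm_command", "body": {
  "deltas": [
    [[0, 0, 2], [0, 0, 0], 22],
    [[0, 0, 4], [0, 0, 0], 22],
    [[0, 0, 4], [0, 0, 0], 22],
    [[0, 0, 4], [0, 0, 0], 22],
    [[0, 0, 4], [0, 0, 0], 22],
    [[0, 0, 4], [0, 0, 0], 22],
    [[0, 0, 4], [0, 0, 0], 22],
    [[0, 0, 2], [0, 0, 0], 22],
    [[0, 0, 0], [0, 0, 0], 22]
  ]
}}

```text
time: 30.1
tcp_pos: [0.3849, -0.053, 0.3265]
tcp_rot: [0.019, 0.708, 0.019, -0.706]
wrist_force: [0.1, 0.7, 0.5]
grip_width: 0.0186
```

```bash
python3 st.py; python3 - <<'E'
from h import *
from bench import manip; import pickle
P=pickle.load(open("p0.pkl","rb"))
for n in("scene","top"):
    p=manip.grab_frame(n); P[n+"f"]=p; cv2.imwrite(f"pics/{n}f.png",p["frame"][:,:,::-1])
    for th in["oiler_base","driver_mid","bar_end_center","key_grip","holder_mouth","panel_handle","latch_mouth"]:
        print(n,th,[(np.round(d["location"],1).tolist(),round(d["score"],2)) for d in manip.place_of(p,th)][:3])
pickle.dump(P,open("pf.pkl","wb"))
a=cv2.resize(P["scenef"]["frame"][120:320,180:440],None,fx=3,fy=3,interpolation=cv2.INTER_CUBIC); cv2.imwrite("pics/sfc.png",a[:,:,::-1])
E
```

```text
30.1 [ 0.3849 -0.053   0.3265] F [0.1 0.7 0.5] M [ 0.03 -0.1  -0.04] yaw -176.95041008880153 [ 0.27 -0.09 -0.03 -0.   -1.62 -0.22]
scene oiler_base [([274.9, 153.7], 0.84), ([256.2, 209.0], 0.72), ([252.2, 212.8], 0.41)]
scene driver_mid [([300.4, 358.1], 0.77)]
scene bar_end_center [([301.0, 358.3], 0.56), ([203.1, 190.9], 0.55)]
scene key_grip [([401.6, 281.2], 0.7)]
scene holder_mouth [([397.3, 288.9], 0.86), ([470.5, 281.8], 0.85)]
scene panel_handle [([219.3, 182.3], 0.78)]
scene latch_mouth [([248.4, 210.6], 0.76)]
top oiler_base [([432.0, 214.4], 0.94), ([215.7, 234.8], 0.47), ([215.4, 136.7], 0.37)]
top driver_mid [([213.6, 134.0], 0.62)]
top bar_end_center [([412.8, 124.8], 0.67)]
top key_grip [([215.0, 231.1], 0.5)]
top holder_mouth [([188.2, 295.1], 0.89), ([216.6, 232.6], 0.57)]
top panel_handle [([337.2, 102.2], 0.82)]
top latch_mouth [([295.6, 112.2], 0.53)]
```

View pics/sfc.png

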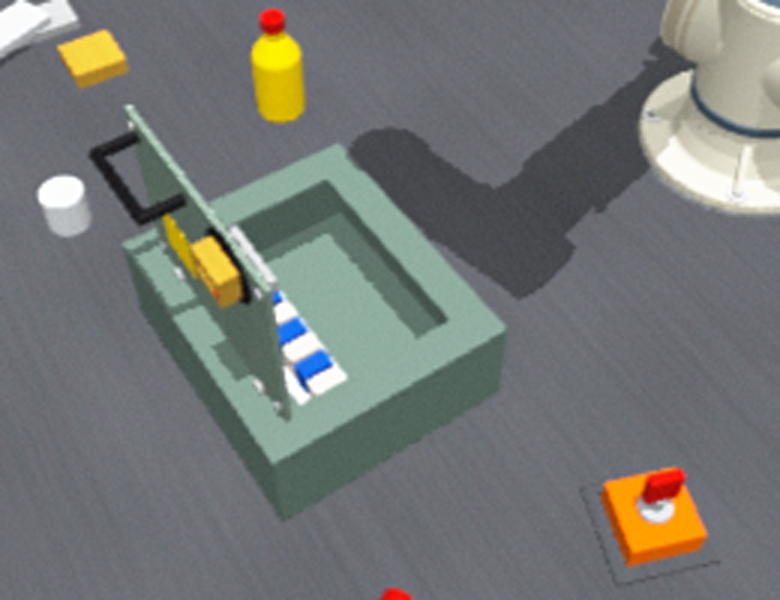

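View pics/topf.png

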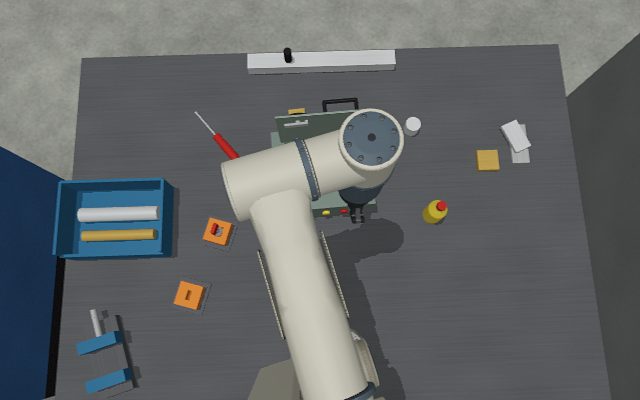

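```bash
python3 - <<'E'
from h import *; import pickle
P=pickle.load(open("pf.pkl","rb"))
a=np.radians(3.15); ex=np.array([np.cos(a),np.sin(a),0]); ey=np.array([-ex[1],ex[0],0]); ez=np.array([0,0,1.])
h0=np.array([.476,-.0493,.103])+.15*ex   # hinge point at handle y
for th in (80,85,88,90,92,95):
    t=np.radians(th); ux=ex*np.cos(t)-ez*np.sin(t); uz=ex*np.sin(t)+ez*np.cos(t)
    L=lambda x,y,z: h0+ux*x+ey*y+uz*z
    print(th,[np.round(proj(P["scenef"],L(-.15,y,.038)),1) for y in(.04,-.04)],"edge ends",[np.round(proj(P["scenef"],L(-.17,y,.003)),1) for y in(.165,-.055)], "top handle",[np.round(proj(P["topf"],L(-.15,y,.038)),1) for y in (.04,-.04)])
E
python3 st.py
```

```text
80 [array([237.7, 185.5]), array([222.2, 164.5])] edge ends [array([280.9, 210.7]), array([233.1, 150.4])] top handle [array([324.7, 112.3]), array([356.5, 109.7])]
85 [array([232.4, 188.5]), array([217. , 167.2])] edge ends [array([274.6, 213.4]), array([227.3, 152.2])] top handle [array([324.2, 107.6]), array([355.9, 105. ])]
88 [array([229.2, 190.4]), array([214., 169.])] edge ends [array([270.8, 215.2]), array([223.8, 153.5])] top handle [array([323.9, 104.9]), array([355.6, 102.3])]
90 [array([227.1, 191.8]), array([212. , 170.3])] edge ends [array([268.3, 216.5]), array([221.5, 154.5])] top handle [array([323.7, 103.1]), array([355.3, 100.5])]
92 [array([225.1, 193.2]), array([210. , 171.6])] edge ends [array([265.7, 217.8]), array([219.2, 155.5])] top handle [array([323.5, 101.4]), array([355.1,  98.8])]
95 [array([222.1, 195.4]), array([207.2, 173.7])] edge ends [array([261.9, 220. ]), array([215.7, 157.2])] top handle [array([323.2,  99. ]), array([354.7,  96.4])]
30.9 [ 0.3871 -0.0527  0.3256] F [-0.6 -0.4  0.2] M [ 0.05 -0.01 -0.01] yaw -176.9755706015788 [ 0.27 -0.08 -0.03 -0.   -1.62 -0.22]
```

The panel measures about 90°, the key is in the right-hand holder, and the bystanders are where they were. I hand it in.

```bash
python3 -c "
from bench import manip; print(manip.sign_off())"
```

```text
the job is handed in; nothing more can be done
None
```

The job is done in the order asked and handed in at about 31 s on the robot's clock. The system gave no verdict.

1. **Latch:** I took the key from the holder farthest to the robot's right and pressed the latch down to its bottom stop. The press peaked at about 13 N. I turned the latch clockwise until it read about 1.64 rad in the wrist picture, a turn of about 92.5° from its start.
2. **Key:** I put the key back until its collar met the holder at the same height I had picked it up from. Then I let go and moved off; the close-up shows it upright and centred.
3. **Panel:** I swung the panel up by its handle. The highest force I read was about 20 N, part of it from my path pressing slightly towards the hinge. I then let go and drew the arm back clear.

**Last checks:**
- **Panel:** Its top edge in the scene picture fits an opening of 89–90°, and it stayed put after release.
- **Robot:** It was touching nothing, with wrist force near zero.
- **Oil bottle and bar end:** Both are where they were, within detector noise.
- **Screwdriver:** The detector put it about 3 pixels off its first reading in each camera view, with the arm partly hiding it from above. It looks in place in the pictures and the arm never went near it, so I took this as noise.

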